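Fit both plates onto the dowel pins of the sloping slicer stand

TASK

Set up the sloping slicer stand: seat the wide slicing plate on the two pins of the lower bay, then the narrow grating plate on the two pins of the upper bay, so that its raised lip lies over the wide plate's upper edge. Each plate must be fully home, flat on the bed with both pins through its two holes, and let go of. Leave the other things standing where they are.

Things in the scene. Friction and masses are not known exactly. Their poses are not given: they have to be found in the camera images.
- stand: Fixed wooden slicer stand, foot about 180 x 185 mm, any small turn about the vertical. Origin: middle of its foot on the worktop; x towards its high edge (away from the robot), y to the left, z up. Its open bed slopes up along +x at 30 degrees: 190 mm long, 185 mm wide, face 38 mm above the worktop at the low edge, 133 mm at the high edge.
- bed: The stand's bed with four wooden pins square to its face, two in a lower and two in an upper bay. Origin: on the face, 100 mm from the low edge, midway across; x up the slope, y to the left, z out of the face. Pins are 15 mm high, the last 5 mm tapered by 3 mm on the radius. In each bay one pin is thick (16 mm) and one thin (10 mm).
- lower_seat (a point): Lower (nearer) bay: the point on the bed's face midway between its two pins, axes as the bed's; 50 mm up the slope from the low edge. Thick pin at y = +56 mm, thin pin at y = -56 mm. When seated, the wide plate has its origin here and its axes along these.
- upper_seat (a point): Upper (farther) bay: the point on the bed's face midway between its two pins, axes as the bed's; 90 mm up the slope from lower_seat. Thick pin at y = -39 mm, thin pin at y = +39 mm. When seated, the narrow plate has its origin here and its axes along these, and its lip overlaps the wide plate by 12 mm.
- wide_plate: Loose steel slicing plate 90 (x) x 152 (y) x 8 mm, 0.18 to 0.37 kg, flat on a board 19.5 mm high. Origin: centre of underside, z up. Holes at x = 0: 19 mm wide at y = +56, 13 mm at y = -56 (fits one way round). Black upright handle at its centre to pinch across: 44 mm along x, 16 thick along y, up to 50 mm above the underside; its foot, 56 x 24 mm, ends 11 mm above the underside.
- narrow_plate: Loose steel grating plate 76 (x) x 112 (y) x 8 mm, 0.14 to 0.3 kg, flat on the same board. Origin: centre of the plate's underside, z up. Holes at x = 0: 19 mm at y = -39, 13 mm at y = +39. Lip, 104 mm wide, 4 thick, 10 mm above the underside, reaches to x = -57 (down the slope when fitted). Handle at its centre, the same as the wide plate's.
- pepper: Bystander: glass pepper mill with a black head, 61 mm in diameter, 161 mm high, upright on the worktop between the board and the stand. Origin: centre of its base.
- tin: Bystander: food tin, 57 mm in diameter, 72 mm high, upright near the front edge. Origin: centre of its base.
- oil: Bystander: glass oil cruet with a stopper, 70 mm in diameter, 228 mm high, upright behind the board. Origin: centre of its base.

How it is judged:
On the way, in this order (a step that is already met when the one before it is completed fails the run):
1. the wide plate lies fully home on the pins of the lower bay (x of wide_plate in the frame of lower_seat between -0.004 and 0.004 m and y of wide_plate in the frame of lower_seat between -0.004 and 0.004 m and z of wide_plate in the frame of lower_seat between -0.004 and 0.004 m and angle between the z axis of wide_plate and the z axis of lower_seat, either way round below 0.06 rad and angle between the x axis of wide_plate and the x axis of lower_seat, either way round below 0.1 rad), for 0.2 s.
2. the narrow plate lies fully home on the pins of the upper bay (x of narrow_plate in the frame of upper_seat between -0.004 and 0.004 m and y of narrow_plate in the frame of upper_seat between -0.004 and 0.004 m and z of narrow_plate in the frame of upper_seat between -0.004 and 0.004 m and angle between the z axis of narrow_plate and the z axis of upper_seat, either way round below 0.06 rad and angle between the x axis of narrow_plate and the x axis of upper_seat, either way round below 0.1 rad), for 0.2 s.
At the end, for the whole second after the job is handed in: Both plates rest released on the bed, each origin within 4 mm of its bay's point in every direction (along, across and square to the face), flat to the face within 0.06 rad and turned within 0.1 rad, and at rest (under 20 mm/s) (all of step 1 and all of step 2 and linear speed of each of wide_plate, narrow_plate below 0.02 m/s); the robot touches nothing.
It fails at once if the pepper mill is shifted by more than 3 cm or tipped over (distance of pepper from where it was at the start of the episode above 0.03 m or angle between pepper's own z axis and vertical above 0.5 rad).
It fails at once if the tin is shifted by more than 3 cm or tipped over (distance of tin from where it was at the start of the episode above 0.03 m or angle between tin's own z axis and vertical above 0.5 rad).
It fails at once if the oil cruet is shifted by more than 3 cm or tipped over (distance of oil from where it was at the start of the episode above 0.03 m or angle between oil's own z axis and vertical above 0.5 rad).
It also fails if it takes over 72 s, if anything falls off the work surface, if the arm or the gripper's body presses on something with over 40 N, if the wrist force passes 120 N, or if a joint passes its speed limit or range.

ROBOT

A 6-joint arm with a two-finger parallel gripper is mounted at the origin on a cart in front of the work surface, level with it; the furniture and walls round the work are solid. World frame = base frame: x ahead of the robot, y to its left, z up, the work surface at z = 0. Lengths are in m, angles in rad, forces in N, time in s.
With the tool pointing down it reaches from about 0.25 to 0.725 m from the base axis. Payload 4 kg.
Tool frame: the origin (TCP) lies midway between the tips of the shut fingers; the grasp point (between the pads) lies 19 mm behind it; z points along the fingers, y is the line along which they close (so a half turn about z gives the same grasp; the last joint's range is limited). The gripper opens to 85 mm and grips with 20 to 120 N. Pads are 22 mm wide; open, the fingers measure 114 mm over their backs; the gripper's body (76 mm by 85 mm) begins 54 mm behind the grasp point. The pads swing forward as they close: fully open they stand 13 mm farther back than shut.
Start: joints at [-1.28, 0.241, 0.005, 1.335, 0, 1.571], TCP at [0.143, -0.479, 0.231] pointing down, gripper open.
Joint ranges: [-2.72, 2.72], [-1.05, 1.87], [-1.09, 1.28], [-1.99, 2.15], [-1.42, 1.44], [-3.14, 3.14]. Speed limits (rad/s): [2.79, 2.79, 3.14, 3.14, 3.14, 3.14].

INTERFACE

Orientations are given as a unit quaternion [x, y, z, w].
In Python, from workcell import bot gives the robot as it stands.
- The arm moves only by the tool move_arm, never from a script. Its argument "motion" is a list of rows, each an object of numbers: "x", "y", "z": the shift along the tool's x, y, z in cm; "yaw": the turn about the tool's z in degrees. A call has 1 to 20 rows; each row is the pose to reach, as a shift and turn from the pose commanded when the call began, along the tool's axes at that moment; what a row does not reach only later rows make up. A row lasts 1/8 s, in which the tool goes at most 62.5 mm and 10.7 degrees, less where a joint would pass 70% of its speed; a pose out of reach is approached as far as the arm can. A call with a gripper value outside its range is refused whole. "gripper" is the opening, from -1 (shut) to 1 (fully open), set as the call begins (left out, the last holds). The fingers move at their own pace and stop on an object; the grip force is fixed at half the most. Time passes only in rows, so rows that repeat a pose let the fingers close. It gives the time, the measured TCP pose, the force, the opening and the grip force at its end, in the units of the state.
- bot.get_obs(): the state, without advancing time (a new reading comes with each control period).
- bot.camera(name): name is "scene" or "top" or "wrist"; returns the picture (420x560x3 uint8, blue, green, red); there is no depth.
- bot.camera_model(name): a dict with "K" (3x3 intrinsics, pixels), "world_from_camera" (4x4, takes a point from camera to world coordinates). Camera axes: x right, y down, z forward; pixel columns grow to the right and rows downward; lengths in m; the calibration is good to about 2 mm. The wrist camera is an equidistant fisheye: a pixel r from the principal point sees the ray r / f radians off the axis. A picture is of the moment at which its call begins: read the wrist's pose just before it. camera_model takes no time and is no camera call; for the wrist camera it gives the pose at the moment of the call.
- bot.job_done(): hands the job in; it is judged then, once.
Trained networks look in the newest picture that a camera, given by its name, has taken for a name from the list of things; names that differ only in an ending like _2 or _b are one class to them, and where a whole thing is asked for, a point or a joint stands for the part that bears it (a point fixed in the world has none). Each returns a list of dicts, best first, with "score" (0 to 1); they miss things now and then, are a little off and sometimes report something else, mostly with a low value. They report only what shows in the picture. A call takes as long as a camera call.
- bot.cut_out(camera, name): "mask" (420x560 bool, what is visible of it) and "centre" ([row, column] in pixels, amid what is visible of it).
The state is a dict: "clock": time; "joint_pos": joint angles; "joint_vel": joint speeds; "tau": joint torques, N m; "eef_pos": TCP position; "tool_rot": TCP orientation; "ft_force": force on the tool from outside, world axes, zero at the start; "ft_torque": the same for the moment, N m; "grip_width": finger opening in m; "grasp_force": force on a finger pad.
Only numpy, scipy, OpenCV 4.12 (cv2) and the standard library are available. Lean on these libraries where they do the work, as an engineer would, in place of code of your own. Each camera call takes 0.05 s, during which the arm holds its last target. There are 200 camera calls.

## Working session

There is one attempt and no reset: what is moved stays moved. The work goes in short steps, Python scripts to look and compute and a tool call to move; the robot and the scene stay as the last step left them, time stands still between calls to the robot, and variables do not carry over. Pictures are saved under pics/ and viewed, at most 10 in all, crops included, and the job is handed in when it is done.

Besides the shell and the picture viewer there is one more tool, called after ">>>" in YAML: its name, and indented under it one key for each argument. move_arm: Moves the arm, as the interface text tells. Its arguments: {"type":"object","properties":{"motion":{"type":"array"},"gripper":{"type":"number"}},"required":["motion"]}

```bash
mkdir -p pics; ls
python3 - <<'E'
from workcell import bot
import cv2,numpy as np
o=bot.get_obs();print({k:np.round(v,3).tolist() for k,v in o.items()})
a=bot.camera("top");b=bot.camera("scene")
cv2.imwrite("pics/top.png",a);cv2.imwrite("pics/scene.png",b)
for c in("top","scene","wrist"):
    m=bot.camera_model(c);print(c,np.round(m["K"],1).tolist(),np.round(m["world_from_camera"],3).tolist())
for c in("top","scene"):
  for n in("stand","wide_plate","narrow_plate","pepper","tin","oil"):
    print(c,n,[(round(r["score"],2),np.round(r["centre"]).tolist(),int(r["mask"].sum())) for r in bot.cut_out(c,n)][:2])
E
```

```text
pics
{'clock': 0.0, 'joint_pos': [-1.28, 0.241, 0.004, 1.335, -0.0, 1.571], 'joint_vel': [-0.001, -0.0, -0.0, 0.001, 0.0, -0.001], 'tau': [0.001, -37.232, 25.241, 0.017, -0.0, -0.0], 'eef_pos': [0.143, -0.478, 0.23], 'tool_rot': [0.989, 0.145, -0.0, -0.001], 'ft_force': [-0.615, 0.55, -0.333], 'ft_torque': [-0.029, -0.039, -0.007], 'grasp_force': 0.0, 'grip_width': 0.085}
top [[545.1, 0.0, 283.5], [0.0, 545.1, 209.0], [0.0, 0.0, 1.0]] [[0.012, -0.998, 0.058, 0.457], [-1.0, -0.013, -0.017, -0.057], [0.018, -0.058, -0.998, 1.681], [0.0, 0.0, 0.0, 1.0]]
scene [[470.0, 0.0, 265.6], [0.0, 470.0, 210.6], [0.0, 0.0, 1.0]] [[-0.689, -0.534, 0.49, -0.101], [-0.724, 0.525, -0.447, 0.548], [-0.019, -0.663, -0.748, 1.127], [0.0, 0.0, 0.0, 1.0]]
wrist [[325.2, 0.0, 280.8], [0.0, 325.2, 215.4], [0.0, 0.0, 1.0]] [[0.288, -0.905, -0.314, 0.225], [-0.958, -0.273, -0.092, -0.454], [-0.002, 0.327, -0.945, 0.373], [0.0, 0.0, 0.0, 1.0]]
top stand [(0.73, [199.0, 173.0], 3174)]
top wide_plate [(0.75, [237.0, 329.0], 1504)]
top narrow_plate [(0.95, [228.0, 390.0], 1102)]
top pepper [(0.91, [223.0, 257.0], 386)]
top tin [(0.72, [261.0, 252.0], 313), (0.28, [198.0, 174.0], 3228)]
top oil [(0.57, [152.0, 362.0], 516)]
scene stand [(0.75, [276.0, 183.0], 4491)]
scene wide_plate [(0.41, [275.0, 181.0], 3897)]
scene narrow_plate [(0.94, [176.0, 356.0], 723)]
scene pepper [(0.98, [233.0, 268.0], 908)]
scene tin [(0.93, [270.0, 290.0], 630)]
scene oil [(0.65, [150.0, 290.0], 829)]
```

Run:
```python
import cv2
a=cv2.imread("pics/top.png")[130:290,110:450];b=cv2.imread("pics/scene.png")[90:380,80:450]
cv2.imwrite("pics/topc.png",cv2.resize(a,None,fx=2.35,fy=2.35,interpolation=2));cv2.imwrite("pics/scenec.png",cv2.resize(b,None,fx=2,fy=2,interpolation=2))
```

```text
(no output)
```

View pics/topc.png

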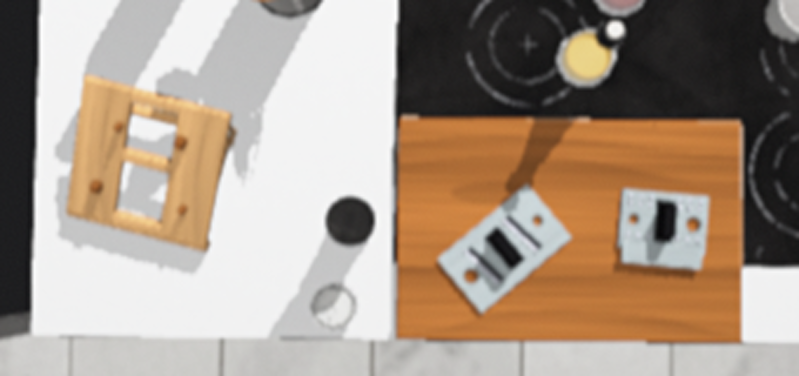

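View pics/scenec.png

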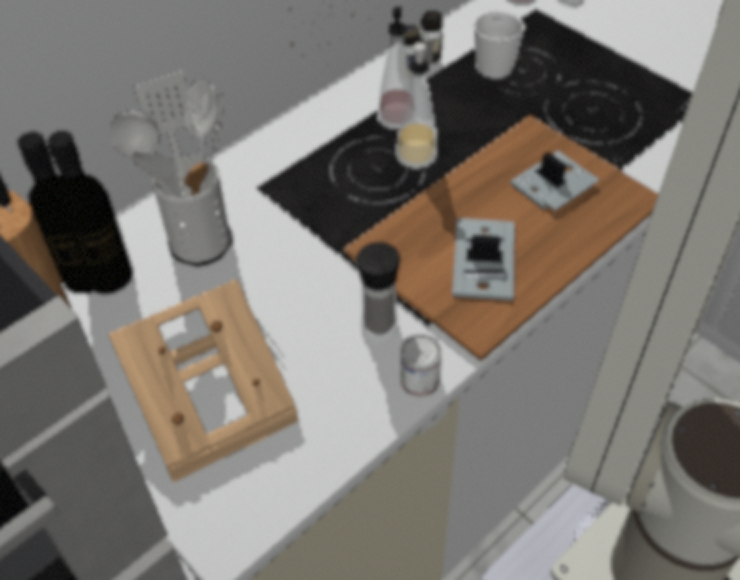

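The top view shows the stand on the left with thick pins at crop (97,187) and (180,143). The wide plate is at (503,248) with its big hole at (471,275), and the narrow plate is at (665,225) with its big hole at (693,225). The scene view agrees, and puts the pepper mill and tin between the board and the stand.

```bash
cat > h.py <<'E'
import numpy as np, cv2
from workcell import bot
def ray(cam,px,M=None):
    m=M or bot.camera_model(cam);K=np.array(m["K"]);T=np.array(m["world_from_camera"])
    u=(px[0]-K[0,2])/K[0,0];v=(px[1]-K[1,2])/K[1,1]
    if cam=="wrist":
        r=np.hypot(u,v)+1e-12;d=np.array([np.sin(r)*u/r,np.sin(r)*v/r,np.cos(r)])
    else: d=np.array([u,v,1.])
    return T[:3,3],T[:3,:3]@d
def atz(cam,px,z,M=None):
    o,d=ray(cam,px,M);return o+d*(z-o[2])/d[2]
def proj(cam,P,M=None):
    m=M or bot.camera_model(cam);K=np.array(m["K"]);T=np.array(m["world_from_camera"])
    p=(np.atleast_2d(P)-T[:3,3])@T[:3,:3]
    if cam=="wrist":
        rr=np.hypot(p[:,0],p[:,1]);th=np.arctan2(rr,p[:,2]);q=p[:,:2]/(rr[:,None]+1e-12)*th[:,None]
    else:q=p[:,:2]/p[:,2:]
    return q*[K[0,0],K[1,1]]+K[:2,2]
def move(target,yaw=None):
    "tool-axis shift in cm to a TCP target"
    o=bot.get_obs();from scipy.spatial.transform import Rotation as R
    Rm=R.from_quat(o["tool_rot"]).as_matrix();a=np.degrees(np.arctan2(Rm[1,0],Rm[0,0]))
    s=Rm.T@(np.array(target)-o["eef_pos"])*100
    print("shift cm",np.round(s,2),"tool x angle",round(a,2),"yaw",None if yaw is None else round(-((yaw-a+180)%360-180),2))
E
python3 - <<'E'
from h import *
c=lambda u,v:(u/2.35+110,v/2.35+130)
for n,p,z in [("wide big",(471,275),.0275),("wide small",(538,220),.0275),("nar small",(634,219),.0275),("nar big",(693,225),.0275),
 ("pepper",(350,220),.155),("tin",(335,305),.072),("oil",(587,56),.05),
 ("LT",(97,187),.076),("Lt",(183,209),.076),("Ut",(118,128),.121),("UT",(180,143),.121),("cornerNL",(68,213),.038),("cornerNR",(207,248),.038),("boardL",(398,340),.0195),("boardTR",(740,120),.0195)]:
    print(n,np.round(atz("top",c(*p),z),3))
E
```

```text
wide big [ 0.439 -0.168  0.028]
wide small [ 0.511 -0.254  0.028]
nar small [ 0.514 -0.379  0.028]
nar big [ 0.507 -0.455  0.028]
pepper [ 0.504 -0.015  0.155]
tin [0.4   0.005 0.072]
oil [ 0.722 -0.313  0.05 ]
LT [0.544 0.304 0.076]
Lt [0.518 0.196 0.076]
Ut [0.614 0.27  0.121]
UT [0.597 0.195 0.121]
cornerNL [0.512 0.349 0.038]
cornerNR [0.47  0.171 0.038]
boardL [ 0.355 -0.075  0.02 ]
boardTR [ 0.646 -0.519  0.02 ]
```

>>> move_arm:
  motion:
    - {"z":-5}
    - {"z":-5,"yaw":10}

```text
invalid input at $.motion[0]: expected keys x, y, z, yaw
```

```bash
python3 -c "
from h import *
o=bot.get_obs();print(o['joint_pos'],o['eef_pos']);move([.4,-.2,.3],0)"
```

```text
[-1.27999417e+00  2.40568951e-01  5.02001560e-03  1.33520013e+00
 -2.89473583e-05  1.57079251e+00] [ 0.1433547  -0.4790187   0.23132964]
shift cm [ 32.59 -19.37  -6.87] tool x angle 16.66 yaw 16.66
```

>>> move_arm:
  motion:
    - {"x":0,"y":0,"z":-4,"yaw":0}
    - {"x":4,"y":-2,"z":-6,"yaw":-10}

```text
clock: 0.95
eef_pos: [0.1754, -0.45, 0.2928]
tool_rot: [0.973, 0.231, 0.0, 0.001]
ft_force: [1.4, 0.1, 0.8]
grip_width: 0.0853
grasp_force: 0.0
```

```bash
python3 -c "
from h import *
o=bot.get_obs();print(o['joint_pos'],o['eef_pos']);move([.4,-.211,.28],40)"
```

```text
[-1.19898062e+00  1.86362880e-01  9.48654554e-02  1.47670352e+00
 -3.52420847e-04  1.47690807e+00] [ 0.1753585  -0.4499852   0.29276411]
shift cm [ 30.8  -11.27   1.23] tool x angle 26.68 yaw -13.32
```

>>> move_arm:
  motion:
    - {"x":2,"y":-0.4,"z":0,"yaw":-10}
    - {"x":4,"y":-0.8,"z":0,"yaw":-20}
    - {"x":6,"y":-1.2,"z":0,"yaw":-30}
    - {"x":8,"y":-1.6,"z":0,"yaw":-40}
    - {"x":10,"y":-2,"z":0,"yaw":-50}
    - {"x":12,"y":-2.5,"z":0,"yaw":-60}
    - {"x":14,"y":-3,"z":0,"yaw":-70}
    - {"x":16,"y":-3.4,"z":0,"yaw":-80}
    - {"x":18,"y":-3.8,"z":0,"yaw":-90}
    - {"x":20,"y":-4.2,"z":1,"yaw":-100}
    - {"x":22,"y":-4.6,"z":1,"yaw":-110}
    - {"x":24,"y":-5,"z":2,"yaw":-120}
    - {"x":26,"y":-5.5,"z":2,"yaw":-130}
    - {"x":28,"y":-6,"z":3,"yaw":-140}
    - {"x":30,"y":-6.4,"z":3,"yaw":-150}
    - {"x":32,"y":-6.8,"z":4,"yaw":-160}
    - {"x":34,"y":-7.2,"z":4,"yaw":-170}
    - {"x":36,"y":-7.6,"z":4,"yaw":-180}
    - {"x":37.5,"y":-7.9,"z":4.3,"yaw":-190}
    - {"x":37.5,"y":-7.9,"z":4.3,"yaw":-193.3}

```text
clock: 3.45
eef_pos: [0.4763, -0.2087, 0.2479]
tool_rot: [-0.344, 0.939, 0.0, -0.0]
ft_force: [0.3, 0.1, -0.2]
grip_width: 0.0855
grasp_force: 0.0
```

Run:
```python
from h import *
o=bot.get_obs();print(o['joint_pos'],o['eef_pos'],o['joint_vel'])
a=bot.camera("wrist");cv2.imwrite("pics/w1.png",a)
for n in ("wide_plate","narrow_plate"):print(n,[(round(r["score"],2),np.round(r["centre"]).tolist()) for r in bot.cut_out("wrist",n)])
np.save("w1M.npy",bot.camera_model("wrist")["world_from_camera"])
```

```text
[-4.13059690e-01  2.74677974e-01  9.33103771e-02  1.38991689e+00
  1.55184228e-04 -1.11479627e+00] [ 0.47630979 -0.20870265  0.24787756] [-0.01601094 -0.01027288 -0.00546886  0.00703332 -0.00879098 -0.43812836]
wide_plate [(0.87, [181.0, 281.0])]
narrow_plate [(0.9, [88.0, 132.0])]
```

View pics/w1.png

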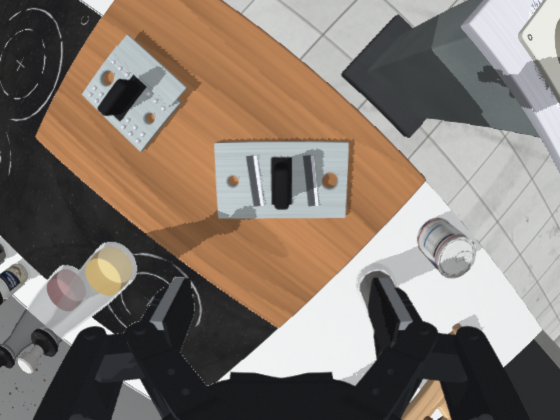

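The wrist view shows the wide plate level, with its small hole at (233,181), big hole at (330,180) and handle at (282,183). The narrow plate's holes are near (108,77) and (150,119). The arm was still turning in that shot, so I'll measure again now that it has settled.

```bash
cat >> h.py <<'E'
def brown_holes(img,mask,amin=15,amax=900):
    "centres (u,v),area of brown blobs inside the mask's hull"
    h=cv2.convexHull(np.argwhere(mask)[:,::-1].astype(np.int32));H=np.zeros(mask.shape,np.uint8);cv2.fillConvexPoly(H,h,1)
    H=cv2.erode(H,np.ones((5,5)));im=img.astype(int)
    b=((im[:,:,2]-im[:,:,0]>35)&(H>0)).astype(np.uint8)
    n,_,s,c=cv2.connectedComponentsWithStats(b)
    return sorted([(s[i,4],c[i].round(1).tolist()) for i in range(1,n) if amin<s[i,4]<amax],reverse=True)[:5]
E
python3 - <<'E'
from h import *
bot.camera("top")
M=bot.camera_model("wrist");a=bot.camera("wrist")
for n,L in (("wide_plate",.112),("narrow_plate",.078)):
    r=bot.cut_out("wrist",n)[0];hs=brown_holes(a,r["mask"])
    for s,c in hs: print(n,s,c,np.round(atz("wrist",c,.0275,M),4))
r=bot.cut_out("wrist","wide_plate")[0]["mask"].astype(np.uint8)
cs=cv2.boxPoints(cv2.minAreaRect(np.argwhere(r)[:,::-1].astype(np.int32)))
for c in cs:print(c,np.round(atz("wrist",c,.0275,M),4))
print(bot.get_obs()["eef_pos"])
E
```

```text
wide_plate 162 [329.4, 180.4] [ 0.4389 -0.1669  0.0275]
wide_plate 72 [233.5, 181.1] [ 0.5106 -0.2511  0.0275]
narrow_plate 112 [108.5, 79.5] [ 0.5081 -0.451   0.0275]
narrow_plate 58 [150.5, 119.2] [ 0.5142 -0.3743  0.0275]
[214.00002 217.99997] [ 0.5617 -0.2419  0.0275]
[214.00002 141.99997] [ 0.4888 -0.2966  0.0275]
[347.      141.99997] [ 0.3924 -0.1815  0.0275]
[347.      217.99997] [ 0.459  -0.1193  0.0275]
[ 0.47551853 -0.20969364  0.24844047]
```

```bash
python3 -c "
from h import *
move([.475,-.2093,.0365],220.4)"
```

```text
shift cm [2.000e-02 7.000e-02 2.119e+01] tool x angle -140.09 yaw -0.49
```

>>> move_arm:
  motion:
    - {"x":0,"y":0.05,"z":5,"yaw":0}
    - {"x":0,"y":0.05,"z":10,"yaw":0}
    - {"x":0,"y":0.05,"z":15,"yaw":-0.5}
    - {"x":0,"y":0.05,"z":18,"yaw":-0.5}
    - {"x":0,"y":0.05,"z":20,"yaw":-0.5}
    - {"x":0,"y":0.05,"z":21.2,"yaw":-0.5}
    - {"x":0,"y":0.05,"z":21.2,"yaw":-0.5}
    - {"x":0,"y":0.05,"z":21.2,"yaw":-0.5}

```text
clock: 4.85
eef_pos: [0.4761, -0.2095, 0.0373]
tool_rot: [-0.346, 0.938, -0.001, 0.001]
ft_force: [-0.7, 0.6, 0.8]
grip_width: 0.0854
grasp_force: 0.0
```

>>> move_arm:
  motion:
    - {"x":0,"y":0,"z":0,"yaw":0}
    - {"x":0,"y":0,"z":0,"yaw":0}
    - {"x":0,"y":0,"z":0,"yaw":0}
    - {"x":0,"y":0,"z":0,"yaw":0}
    - {"x":0,"y":0,"z":0,"yaw":0}
    - {"x":0,"y":0,"z":0,"yaw":0}
    - {"x":0,"y":0,"z":0,"yaw":0}
    - {"x":0,"y":0,"z":0,"yaw":0}
  gripper: -1

```text
clock: 5.85
eef_pos: [0.4755, -0.2092, 0.0366]
tool_rot: [-0.346, 0.938, -0.0, 0.0]
ft_force: [-0.7, 1.3, 4.4]
grip_width: 0.0152
grasp_force: 59.6
```

>>> move_arm:
  motion:
    - {"x":0,"y":0,"z":-3,"yaw":0}
    - {"x":0,"y":0,"z":-8,"yaw":0}
    - {"x":0,"y":0,"z":-13,"yaw":0}
    - {"x":0,"y":0,"z":-18,"yaw":0}
    - {"x":-1,"y":1,"z":-23,"yaw":2}
    - {"x":-4,"y":3,"z":-25,"yaw":7}
    - {"x":-8,"y":5.5,"z":-25,"yaw":12}
    - {"x":-12,"y":8,"z":-25,"yaw":18}
    - {"x":-16,"y":10.7,"z":-25,"yaw":24}
    - {"x":-20,"y":13.4,"z":-25,"yaw":30}
    - {"x":-24,"y":16,"z":-25,"yaw":36}
    - {"x":-28,"y":18.8,"z":-25,"yaw":42}
    - {"x":-32,"y":21.5,"z":-25,"yaw":47}
    - {"x":-35,"y":23.5,"z":-24,"yaw":51}
    - {"x":-37,"y":25,"z":-23,"yaw":53}
    - {"x":-38.2,"y":25.7,"z":-22,"yaw":54}
    - {"x":-38.2,"y":25.7,"z":-21,"yaw":54}
    - {"x":-38.2,"y":25.7,"z":-21,"yaw":54}
    - {"x":-38.2,"y":25.7,"z":-21,"yaw":54}
    - {"x":-38.2,"y":25.7,"z":-21,"yaw":54}

```text
clock: 8.35
eef_pos: [0.5995, 0.2336, 0.2474]
tool_rot: [0.118, 0.993, 0.0, 0.001]
ft_force: [0.3, 0.1, -2.4]
grip_width: 0.0152
grasp_force: 59.0
```

Run:
```python
from h import *
o=bot.get_obs();print(o['joint_pos'],o['eef_pos'],o['ft_force'],abs(o['joint_vel']).max())
M=bot.camera_model("wrist");a=bot.camera("wrist");cv2.imwrite("pics/w2.png",a)
np.save("w2M.npy",M["world_from_camera"]);move([.6,.235,.245],166.5)
```

```text
[ 3.71562534e-01  5.34942577e-01  4.81782712e-01  1.51603039e+00
 -7.63391839e-05  6.08886399e-01] [0.5995062  0.23357983 0.24737721] [ 0.29148255  0.10898739 -2.39279112] 0.0029703751043239418
shift cm [-0.02  0.14  0.23] tool x angle 166.41 yaw -0.09
```

View pics/w2.png

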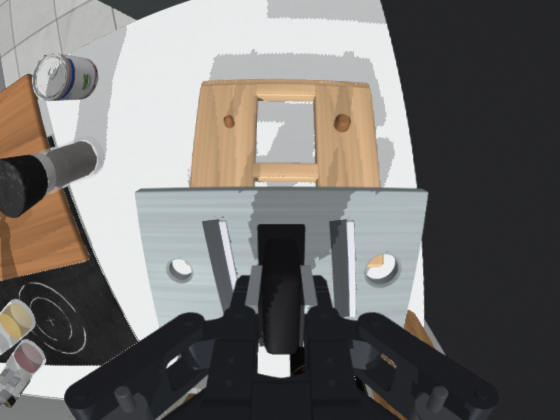

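The wrist view shows the lower pins at (229,121) thin and (343,122) thick. The held plate's holes are at (180,268) and (381,268), and its handle is square in the grip. I'll enlarge the pin area.

Run:
```python
import cv2
a=cv2.imread("pics/w2.png")[75:195,190:390]
cv2.imwrite("pics/w2c.png",cv2.resize(a,None,fx=4,fy=4,interpolation=cv2.INTER_CUBIC))
```

```text
(no output)
```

View pics/w2c.png

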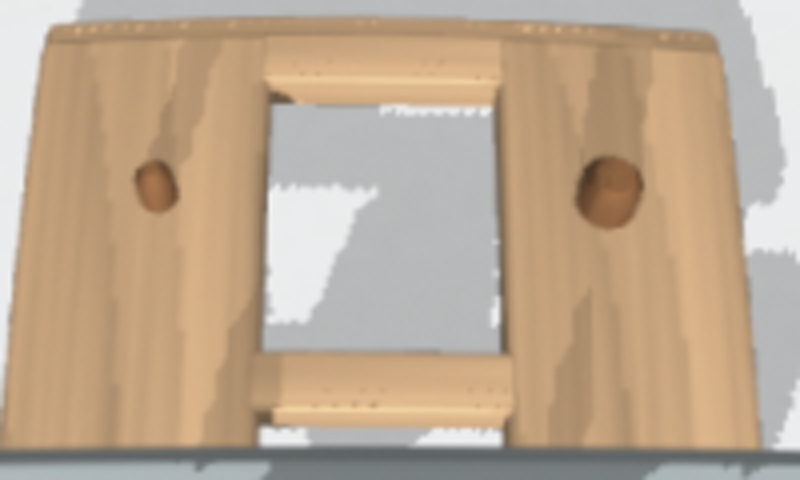

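Thin pin silhouette spans u 135–178, v 157–213 in the crop; the thick one spans u 577–643, v 155–230. I'll fit the seat pose to these and check it against the bed's front corners at about (45,42) and (720,50).

```bash
cat >> h.py <<'E'
def bedframe(x,y,yaw,z0=.063):
    c,s=np.cos(yaw),np.sin(yaw);cp,sp=np.cos(np.pi/6),.5
    R=np.array([[c*cp,-s,-c*sp],[s*cp,c,-s*sp],[sp,0,cp]]);return R,np.array([x,y,z0])
def pin(r,yc,xc=0):
    a=np.linspace(0,2*np.pi,40);C=lambda r,z:np.c_[xc+r*np.cos(a),yc+r*np.sin(a),0*a+z]
    return np.vstack([C(r,0),C(r,.010),C(r-.003,.015)])
def bbox(p):return np.r_[p.min(0),p.max(0)]
E
python3 - <<'E'
from h import *
from scipy.optimize import least_squares
M=bot.camera_model("wrist");M["world_from_camera"]=np.load("w2M.npy")
f=lambda c:(np.array(c)+.5)/4-.5+np.array([190,75,190,75][:len(c)])
ob=np.r_[f([135,157,178,213]),f([577,155,643,230])]
def res(p,full=False):
    R,t=bedframe(*p);return np.r_[bbox(proj("wrist",pin(.005,-.056)@R.T+t,M)),bbox(proj("wrist",pin(.008,.056)@R.T+t,M))]-ob
s=least_squares(res,[.531,.25,-.236]);print(s.x,np.degrees(s.x[2]),s.fun.round(1))
R,t=bedframe(*s.x)
print("corners pred",(4*(proj("wrist",np.array([[-.05,-.0925,0],[-.05,.0925,0]])@R.T+t,M)-[190,75])).round(0))
E
```

```text
[ 0.53502803  0.25469426 -0.25014895] -14.332478934749762 [-0.3  0.3  0.3 -0.3 -0.5  0.   0.6 -0. ]
corners pred [[ 39.  34.]
 [724.  46.]]
```

Run:
```python
from h import *
M=bot.camera_model("wrist");M["world_from_camera"]=np.load("w2M.npy")
a=cv2.imread("pics/w2.png")
# held hole rims: fit via non-plate colour blobs around picks
for c in((180,268),(381,268)):
    u,v=c;w=a[v-18:v+19,u-22:u+23].astype(int);g=w.mean(2);d=(g>200)|(np.ptp(w,axis=2)>45)
    n,_,s,ce=cv2.connectedComponentsWithStats(d.astype(np.uint8));i=1+s[1:,4].argmax()
    b=np.array([s[i,0]+u-22,s[i,1]+v-18,s[i,0]+s[i,2]-1+u-22,s[i,1]+s[i,3]-1+v-18]);print(b,s[i,4])
z=.2474-.017+.008
P=[atz("wrist",c,z,M) for c in((180,268),(381,268))];print(np.round(P,4),np.linalg.norm(P[0]-P[1]),np.mean(P,0))
# edges of plate near: corners (138,189),(426,190) top
P=[atz("wrist",c,z,M) for c in((138,189),(426,190))];print(np.round(P,4),np.linalg.norm(P[0]-P[1]),np.mean(P,0))
x=np.array([np.cos(np.radians(166.41)),np.sin(np.radians(166.41))]);print("near edge expected",np.array([.5995,.2336])+.045*x)
```

```text
[173 259 191 273] 200
[367 254 394 277] 487
[[0.5855 0.181  0.2384]
 [0.6112 0.2876 0.2384]] 0.1096936686929389 [0.59831865 0.23432845 0.2384    ]
[[0.5377 0.1738 0.2384]
 [0.5729 0.3175 0.2384]] 0.1479315228773199 [0.5552946  0.24563951 0.2384    ]
near edge expected [0.55575991 0.24417376]
```

>>> move_arm:
  motion:
    - {"x":5,"y":0.3,"z":0,"yaw":0.7}
    - {"x":10,"y":0.6,"z":3,"yaw":0.7}
    - {"x":13.8,"y":0.6,"z":7,"yaw":0.7}
    - {"x":13.8,"y":0.6,"z":12,"yaw":0.7}
    - {"x":13.8,"y":0.6,"z":16,"yaw":0.7}
    - {"x":13.8,"y":0.6,"z":17.5,"yaw":0.7}
    - {"x":13.8,"y":0.6,"z":17.5,"yaw":0.7}
    - {"x":13.8,"y":0.6,"z":17.5,"yaw":0.7}

```text
clock: 9.4
eef_pos: [0.4681, 0.2732, 0.0732]
tool_rot: [0.124, 0.992, 0.001, 0.001]
ft_force: [0.1, 0.4, -3.2]
grip_width: 0.0154
grasp_force: 59.0
```

```bash
python3 -c "
from h import *
move([.4672,.272,.0452],165.67)"
```

```text
shift cm [ 0.06 -0.14  2.8 ] tool x angle 165.74 yaw 0.07
```

Now press down to tilt the plate in the grip, watching the force.

>>> move_arm:
  motion:
    - {"x":0,"y":-0.1,"z":0.6,"yaw":0}
    - {"x":0,"y":-0.1,"z":0.9,"yaw":0}
    - {"x":0,"y":-0.1,"z":1.2,"yaw":0}
    - {"x":0,"y":-0.1,"z":1.5,"yaw":0}

```text
clock: 9.9
eef_pos: [0.4647, 0.2728, 0.06]
tool_rot: [0.123, 0.992, 0.002, -0.001]
ft_force: [-15.3, 0.5, 20.3]
grip_width: 0.0152
grasp_force: 64.3
```

>>> move_arm:
  motion:
    - {"x":0,"y":0,"z":0.3,"yaw":0}
    - {"x":0,"y":0,"z":0.6,"yaw":0}
    - {"x":0,"y":0,"z":0.9,"yaw":0}

```text
clock: 10.28
eef_pos: [0.4618, 0.2735, 0.0503]
tool_rot: [0.123, 0.992, 0.002, -0.004]
ft_force: [-16.8, 2.3, 18.0]
grip_width: 0.0154
grasp_force: 68.2
```

>>> move_arm:
  motion:
    - {"x":0,"y":0,"z":0.3,"yaw":0}
    - {"x":0,"y":0,"z":0.5,"yaw":0}
    - {"x":0,"y":0,"z":0.5,"yaw":0}

```text
clock: 10.65
eef_pos: [0.4609, 0.2737, 0.0445]
tool_rot: [0.123, 0.992, 0.002, -0.005]
ft_force: [-18.8, 4.6, 17.6]
grip_width: 0.0151
grasp_force: 69.6
```

```bash
python3 -c "
from h import *
o=bot.get_obs();print(o['eef_pos'],o['ft_force'])
M=bot.camera_model('wrist');a=bot.camera('wrist');cv2.imwrite('pics/w3.png',a);np.save('w3M.npy',M['world_from_camera'])"
```

```text
[0.46088499 0.27367798 0.044534  ] [-18.83633177   4.61178727  17.63389983]
```

View pics/w3.png

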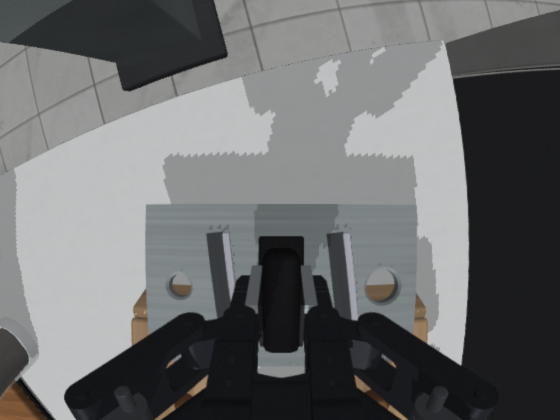

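After tilting, the near edge runs (146,205) to (417,205), and the holes are at (180,285) and (381,285). The edge was 288 px wide when level and is 271 px now. I'll fit the tilt.

```bash
cat >> h.py <<'E'
def refine(img,p,w=5):
    g=cv2.cvtColor(img,cv2.COLOR_BGR2GRAY);q=np.array([[p]],np.float32);cv2.cornerSubPix(g,q,(w,w),(-1,-1),(3,30,.01));return q[0,0]
def fit_plate(M,px,loc,x0,bed=None):
    "plate pose x,y,z,yaw,tilt from pixels px of local points loc"
    from scipy.optimize import least_squares
    def T(p):
        c,s=np.cos(p[3]),np.sin(p[3]);ct,st=np.cos(p[4]),np.sin(p[4])
        return np.array([[c*ct,-s,-c*st],[s*ct,c,-s*st],[st,0,ct]]),np.array(p[:3])
    f=lambda p:(lambda R,t:(proj("wrist",np.array(loc)@R.T+t,M)-px).ravel())(*T(p))
    s=least_squares(f,x0,x_scale=[.01,.01,.01,.1,.1]);return s.x,s.fun
E
python3 - <<'E'
from h import *
loc=[[-.045,-.076,.008],[-.045,.076,.008],[0,-.056,.008],[0,.056,.008]]
for k,px,x0 in((2,[(138,189),(426,190),(180,267),(381,267)],[.6,.234,.23,-.237,0]),(3,[(146,205),(417,205),(180,285),(381,284.5)],[.48,.27,.035,-.245,.5])):
    M=bot.camera_model("wrist");M["world_from_camera"]=np.load(f"w{k}M.npy")
    a=cv2.imread(f"pics/w{k}.png");px=[refine(a,p) if i<2 else p for i,p in enumerate(px)];print(np.round(px,1).tolist())
    x,r=fit_plate(M,px,loc,x0);print(x[:3].round(4),np.degrees(x[3:]).round(2),r.round(1))
E
```

```text
[[134.5, 191.6], [427.7, 191.7], [180.0, 267.0], [381.0, 267.0]]
[0.5993 0.2343 0.2265] [-13.61  -4.22] [-0.4 -0.2 -0.1 -0.1  0.6  0.1 -0.   0.2]
[[145.6, 204.0], [416.3, 205.7], [180.0, 285.0], [381.0, 284.5]]
[0.4722 0.2715 0.0285] [-14.29  17.08] [-0.1 -0.  -0.1 -0.6  0.4 -0.2 -0.1  0.8]
```

>>> move_arm:
  motion:
    - {"x":-0.2,"y":0,"z":0.2,"yaw":0}
    - {"x":-0.3,"y":0,"z":0.4,"yaw":0}
    - {"x":-0.3,"y":0,"z":0.4,"yaw":0}

```text
clock: 11.08
eef_pos: [0.4609, 0.2737, 0.04]
tool_rot: [0.122, 0.993, 0.002, -0.008]
ft_force: [-24.6, 7.1, 20.0]
grip_width: 0.0155
grasp_force: 70.8
```

>>> move_arm:
  motion:
    - {"x":0,"y":0,"z":0.2,"yaw":0}
    - {"x":0,"y":0,"z":0.3,"yaw":0}
    - {"x":0,"y":0,"z":0.3,"yaw":0}

```text
clock: 11.45
eef_pos: [0.4611, 0.2737, 0.0369]
tool_rot: [0.122, 0.993, 0.002, -0.007]
ft_force: [-24.5, 7.3, 19.0]
grip_width: 0.0154
grasp_force: 73.6
```

```bash
cat >> h.py <<'E'
def plate_px(mask):
    "near-edge corners from the mask: straight lines through near, left and right edges"
    m=mask;cols=np.arange(190,371);top=np.array([np.argmax(m[:,c]) for c in cols]);ok=abs(top-np.median(top))<4
    t=np.polyfit(cols[ok],top[ok]-.5,1);v0=int(np.median(top));rows=np.arange(v0+6,v0+40)
    L=np.polyfit(rows,[np.argmax(m[r])-.5 for r in rows],1);Rr=np.polyfit(rows,[m.shape[1]-.5-np.argmax(m[r][::-1]) for r in rows],1)
    out=[]
    for e in(L,Rr):
        u=(e[0]*t[1]+e[1])/(1-e[0]*t[0]);out.append((u,t[0]*u+t[1]))
    return out
E
python3 - <<'E'
from h import *
M=bot.camera_model("wrist");a=bot.camera("wrist");cv2.imwrite("pics/w4.png",a);np.save("w4M.npy",M["world_from_camera"])
r=bot.cut_out("wrist","wide_plate")[0];print(r["score"]);np.save("w4mask.npy",r["mask"])
c=plate_px(r["mask"]);print(np.round(c,1))
loc=[[-.045,-.076,.008],[-.045,.076,.008]]
g=cv2.cvtColor(a,cv2.COLOR_BGR2GRAY)
R=bot.get_obs();x=np.r_[R["eef_pos"]]
# width -> depth -> z of near edge
from scipy.optimize import least_squares
f=lambda p:(proj("wrist",np.c_[p[0]-np.sin(p[3])*np.array([-.076,.076]),p[1]+np.cos(p[3])*np.array([-.076,.076]),[p[2]]*2],M)-c).ravel()
s=least_squares(f,[.43,.28,.02,-.25]);print("near top edge mid",s.x.round(4))
E
```

```text
0.6
[[148.2 207.9]
 [412.7 209.8]]
near top edge mid [ 0.4317  0.2816  0.0119 -0.251 ]
```

Run:
```python
import cv2
a=cv2.imread("pics/w4.png")[195:345,125:435]
cv2.imwrite("pics/w4c.png",cv2.resize(a,None,fx=2.5,fy=2.5,interpolation=cv2.INTER_CUBIC))
```

```text
(no output)
```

View pics/w4c.png

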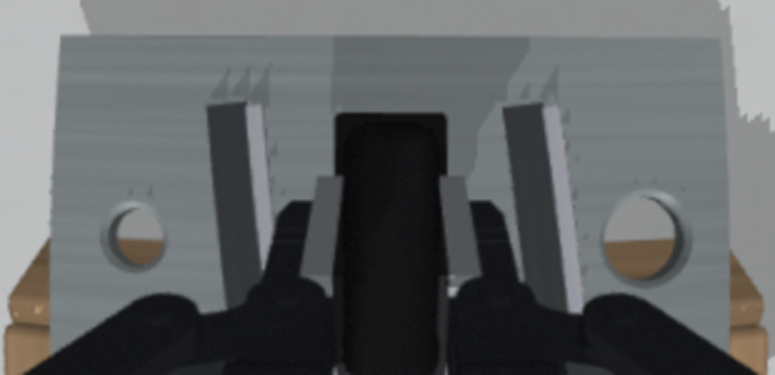

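The crop shows the near-edge corners at (60,36) and (722,38). The hole rims are centred at (134,236) and (646,238), and the stand's low edge shows through both holes.

```bash
cat >> h.py <<'E'
def plate_R(yaw,tilt):
    c,s=np.cos(yaw),np.sin(yaw);ct,st=np.cos(tilt),np.sin(tilt)
    return np.array([[c*ct,-s,-c*st],[s*ct,c,-s*st],[st,0,ct]])
def fit_rims(M,corn,small,big,x0,W=.076,X=-.045,ys=-.056,yb=.056,zc=.008):
    "corners of near top edge, hole-rim boxes (u0,v0,u1,v1) -> pose"
    from scipy.optimize import least_squares
    a=np.linspace(0,2*np.pi,60);C=lambda r,y:np.c_[r*np.cos(a),y+r*np.sin(a),0*a+.008]
    cl=np.array([[X,-W,zc],[X,W,zc]])
    def f(p):
        R=plate_R(p[3],p[4]);t=p[:3];P=lambda q:proj("wrist",q@R.T+t,M)
        return np.r_[(P(cl)-corn).ravel(),bbox(P(C(.0065,ys)))-small,bbox(P(C(.0095,yb)))-big]
    s=least_squares(f,x0,x_scale=[.01,.01,.01,.1,.1]);return s.x,s.fun
E
python3 - <<'E'
from h import *
M=bot.camera_model("wrist");M["world_from_camera"]=np.load("w4M.npy")
f=lambda c:(np.array(c)+.5)/2.5-.5+np.array([125,195,125,195][:len(c)])
corn=np.array([f([60,36]),f([722,38])])
x,r=fit_rims(M,corn,f([101,199,167,272]),f([601,190,691,287]),[.475,.27,.03,-.25,.45])
print(x[:3].round(4),np.degrees(x[3:]).round(2),r.round(1))
o=bot.get_obs();print(o["eef_pos"])
# stand low edge: outer corners of face
for p in((48,240),(731,250)):print(atz("wrist",f(p),.038,M).round(4))
R,t=bedframe(.535,.2547,-.2501);print("expected low corners",(np.array([[-.05,-.0925,0],[-.05,.0925,0]])@R.T+t).round(4))
print("through hole edge",atz("wrist",f((134,240)),.038,M).round(4),atz("wrist",f((646,240)),.038,M).round(4))
E
```

```text
[0.4736 0.2713 0.0273] [-14.28  30.08] [ 0.2 -0.8 -0.4 -0.2  1.4  3.2 -2.5 -2.3  2.3  2.1 -1.1 -2.1]
[0.46104562 0.27363926 0.03685866]
[0.4511 0.1998 0.038 ]
[0.4899 0.3444 0.038 ]
expected low corners [[0.4702 0.1758 0.038 ]
 [0.5159 0.355  0.038 ]]
through hole edge [0.4548 0.22   0.038 ] [0.481  0.3252 0.038 ]
```

>>> move_arm:
  motion:
    - {"x":1.5,"y":0,"z":-1.7,"yaw":0}
    - {"x":2.5,"y":0,"z":-3.5,"yaw":0}
    - {"x":2.5,"y":0,"z":-6,"yaw":0}
    - {"x":0,"y":0,"z":-9,"yaw":0}
    - {"x":-3,"y":0,"z":-9,"yaw":0}
    - {"x":-3,"y":0,"z":-9,"yaw":0}
    - {"x":-3,"y":0,"z":-9,"yaw":0}

```text
clock: 12.42
eef_pos: [0.4976, 0.263, 0.1252]
tool_rot: [0.124, 0.992, -0.0, -0.001]
ft_force: [-0.7, 0.1, -2.4]
grip_width: 0.0152
grasp_force: 70.7
```

```bash
cat > look.py <<'E'
import sys
from h import *
k=sys.argv[1];u0,v0,u1,v1=map(int,sys.argv[2:6])
M=bot.camera_model("wrist");o=bot.get_obs();a=bot.camera("wrist")
cv2.imwrite(f"pics/w{k}.png",a);np.save(f"w{k}M.npy",M["world_from_camera"])
c=cv2.resize(a[v0:v1,u0:u1],None,fx=2.5,fy=2.5,interpolation=cv2.INTER_CUBIC);cv2.imwrite(f"pics/w{k}c.png",c)
print(o["eef_pos"],o["ft_force"],o["tool_rot"])
E
python3 look.py 5 125 170 435 350
```

```text
[0.49764764 0.26299923 0.12520211] [-0.71222353  0.11250085 -2.44806228] [ 1.24212320e-01  9.92255510e-01 -2.01697032e-04 -5.11925399e-04]
```

View pics/w5c.png

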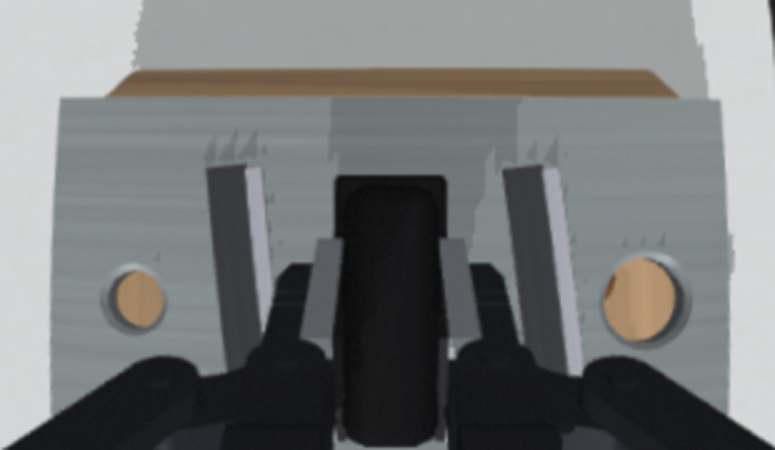

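The crop shows the plate tilted and centred over the stand, with bed wood visible through both holes. The near corners are at (60,98) and (721,99), the small rim spans u 101–167 and the big rim u 601–691.

```bash
cat >> h.py <<'E'
def fit_full(M,corn,small,big,ts,tb,x0,W=.076,X=-.045,ys=-.056,yb=.056,zc=.008,wr=.5):
    from scipy.optimize import least_squares
    a=np.linspace(0,2*np.pi,60);C=lambda r,y,z:np.c_[r*np.cos(a),y+r*np.sin(a),0*a+z]
    cl=np.array([[X,-W,zc],[X,W,zc]])
    def thr(P,r,y):
        t,b=bbox(P(C(r,y,.008))),bbox(P(C(r,y,0)));return np.r_[np.maximum(t[:2],b[:2]),np.minimum(t[2:],b[2:])]
    def f(p):
        R=plate_R(p[3],p[4]);t=p[:3];P=lambda q:proj("wrist",q@R.T+t,M);o=[(P(cl)-corn).ravel()]
        if small is not None:o+=[wr*(bbox(P(C(.0065,ys,.008)))-small),wr*(bbox(P(C(.0095,yb,.008)))-big)]
        return np.concatenate(o+[thr(P,.0065,ys)-ts,thr(P,.0095,yb)-tb])
    s=least_squares(f,x0,x_scale=[.01,.01,.01,.1,.1],loss="soft_l1");return s.x,f(s.x)
E
python3 - <<'E'
from h import *
M=bot.camera_model("wrist");M["world_from_camera"]=np.load("w5M.npy")
f=lambda c:(np.array(c)+.5)/2.5-.5+np.array([125,170,125,170][:len(c)])
corn=np.array([f([60,98]),f([721,99])])
x,r=fit_full(M,corn,f([101,262,167,334]),f([601,250,691,348]),f([116,270,164,328]),f([603,257,676,342]),[.51,.26,.11,-.25,.5])
print(x[:3].round(4),np.degrees(x[3:]).round(2),r.round(1))
T=np.array([.4976,.263,.1252]);y=x[3];d=x[:3]-T
print("origin rel TCP: s,lat,z mm",1e3*(d[0]*np.cos(y)+d[1]*np.sin(y)),1e3*(-d[0]*np.sin(y)+d[1]*np.cos(y)),1e3*d[2])
for p in((136,70),(650,70),(107,97),(677,97)):
  print([atz("wrist",f(p),z,M).round(4).tolist() for z in(.0,.038)])
E
```

```text
[0.5105 0.2603 0.1153] [-14.28  30.08] [ 0.  -0.  -0.1 -0.1  0.9  1.7 -1.2 -0.9  1.   1.5 -0.7 -0.9  0.5  0.2
 -1.1 -0.3  1.1  0.5 -0.3 -0.5]
origin rel TCP: s,lat,z mm 13.13314401525313 0.6067622317346795 -9.925630003183125
[[0.4678, 0.1783, 0.0], [0.4605, 0.1934, 0.038]]
[[0.5124, 0.3548, 0.0], [0.4988, 0.3448, 0.038]]
[[0.4745, 0.1641, 0.0], [0.4662, 0.1811, 0.038]]
[[0.5249, 0.3634, 0.0], [0.5095, 0.3522, 0.038]]
```

>>> move_arm:
  motion:
    - {"x":-0.7,"y":0.05,"z":1.2,"yaw":0}
    - {"x":-1.4,"y":0.05,"z":2.4,"yaw":0}
    - {"x":-1.4,"y":0.05,"z":3.3,"yaw":0}
    - {"x":-1.4,"y":0.05,"z":3.3,"yaw":0}
    - {"x":-1.4,"y":0.05,"z":3.3,"yaw":0}

```text
clock: 13.1
eef_pos: [0.5118, 0.2605, 0.0923]
tool_rot: [0.124, 0.992, -0.0, -0.0]
ft_force: [-0.3, -1.0, -1.9]
grip_width: 0.0151
grasp_force: 70.8
```

```bash
python3 look.py 6 125 170 435 350
python3 - <<'E'
import cv2,numpy as np
a=cv2.imread("pics/w6.png");s=np.hstack([cv2.resize(a[268:318,155:205],None,fx=8,fy=8,interpolation=2),cv2.resize(a[268:318,358:408],None,fx=8,fy=8,interpolation=2)])
cv2.imwrite("pics/w6h.png",s)
E
```

```text
[0.51176935 0.26047245 0.09226588] [-0.28835291 -0.96265008 -1.86035411] [ 1.23878338e-01  9.92297409e-01 -1.20618998e-05 -9.76628414e-05]
```

View pics/w6h.png

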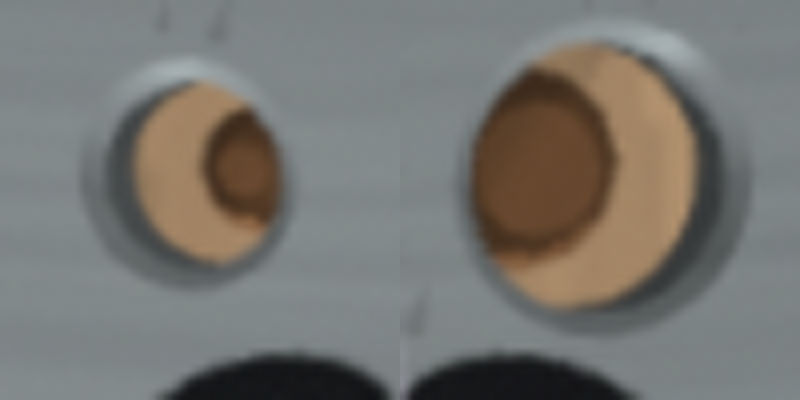

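The view through both holes is clear. The thin pin's tip is at tile (243,167) in a rim spanning u 82–288, and the thick pin's tip is at (140,160) in a rim spanning u 57–348. I'll work out the offset.

Run:
```python
from h import *
from scipy.optimize import least_squares
M=bot.camera_model("wrist");M["world_from_camera"]=np.load("w6M.npy")
A=lambda c:(np.array(c)+.5)/8-.5+np.array([155,268]*(len(c)//2));B=lambda c:(np.array(c)+.5)/8-.5+np.array([358,268]*(len(c)//2))
tips=np.array([A((243,166)),B((140,160))])
for z0 in(.063,):
  def f(p):
    R,t=bedframe(*p,z0);return (proj("wrist",np.array([[0,-.056,.015],[0,.056,.015]])@R.T+t,M)-tips).ravel()
  s=least_squares(f,[.535,.2547,-.25]);print("seat",s.x.round(4),np.degrees(s.x[2]).round(2),s.fun.round(1))
  o=bot.get_obs()["eef_pos"];yw=np.radians(-14.28);R=plate_R(yw,np.radians(30.08))
  # plate: rigid from w5
  org=np.array([.5105,.2603,.1153])+o-np.array([.4976,.263,.1252])
  h=proj("wrist",np.array([[0,-.056,.008],[0,.056,.008]])@R.T+org,M);print("pred hole rims",h.round(1),"seen",A((185,172)).round(1),B((203,177)).round(1))
  Rb,t=bedframe(*s.x,z0);d=Rb.T@(org-t)*1e3;print("plate in seat mm",d.round(1))
  u=np.array([np.cos(yw),np.sin(yw),0]);v=np.array([-np.sin(yw),np.cos(yw),0])
  print("tcp",o)
```

```text
seat [ 0.5346  0.2548 -0.2422] -13.87 [-0.  0.  0.  0.]
pred hole rims [[178.  290.4]
 [383.9 290.7]] seen [177.7 289.1] [382.9 289.7]
plate in seat mm [ 1.   0.7 22.2]
tcp [0.51198552 0.26060818 0.09261447]
```

>>> move_arm:
  motion:
    - {"x":-0.2,"y":-0.05,"z":0.45,"yaw":0}
    - {"x":-0.46,"y":-0.05,"z":0.9,"yaw":0}
    - {"x":-0.66,"y":-0.05,"z":1.25,"yaw":0}
    - {"x":-0.66,"y":-0.05,"z":1.25,"yaw":0}

```text
clock: 13.65
eef_pos: [0.518, 0.2581, 0.0793]
tool_rot: [0.124, 0.992, -0.0, -0.0]
ft_force: [-0.7, -0.6, -2.5]
grip_width: 0.0153
grasp_force: 70.8
```

>>> move_arm:
  motion:
    - {"x":-0.16,"y":0,"z":0.28,"yaw":0}
    - {"x":-0.32,"y":0,"z":0.55,"yaw":0}
    - {"x":-0.48,"y":0,"z":0.8,"yaw":0}
    - {"x":-0.48,"y":0,"z":0.8,"yaw":0}

```text
clock: 14.15
eef_pos: [0.522, 0.2572, 0.0729]
tool_rot: [0.124, 0.992, 0.0, -0.001]
ft_force: [-5.2, -0.5, 5.2]
grip_width: 0.0151
grasp_force: 71.7
```

Run:
```python
from h import *
o=bot.get_obs();p=o["eef_pos"];print(p,o["ft_force"])
yw=np.radians(-14.28);org=np.array([.5105,.2603,.1153])+p-np.array([.4976,.263,.1252])
Rb,t=bedframe(.5346,.2548,np.radians(-14.1));print((Rb.T@(org-t)*1e3).round(1))
```

```text
[0.52203229 0.25724084 0.07287341] [-5.16488217 -0.49813644  5.24181016]
[ 0.3 -0.2 -0.2]
```

>>> move_arm:
  motion:
    - {"x":-0.1,"y":0,"z":0.17,"yaw":0}
    - {"x":-0.1,"y":0,"z":0.17,"yaw":0}

```text
clock: 14.4
eef_pos: [0.522, 0.2572, 0.0728]
tool_rot: [0.123, 0.992, 0.001, -0.001]
ft_force: [-10.9, -2.6, 15.3]
grip_width: 0.0151
grasp_force: 73.2
```

>>> move_arm:
  motion:
    - {"x":0,"y":0,"z":0,"yaw":0}
    - {"x":0,"y":0,"z":0,"yaw":0}
    - {"x":0,"y":0,"z":0,"yaw":0}
    - {"x":0,"y":0,"z":0,"yaw":0}
  gripper: -0.2

```text
clock: 14.9
eef_pos: [0.5238, 0.2567, 0.0698]
tool_rot: [0.124, 0.992, -0.0, -0.0]
ft_force: [-0.3, 0.3, -0.2]
grip_width: 0.0341
grasp_force: 0.0
```

>>> move_arm:
  motion:
    - {"x":0,"y":0,"z":-2,"yaw":0}
    - {"x":0,"y":0,"z":-6,"yaw":0}
    - {"x":0,"y":0,"z":-11,"yaw":0}
    - {"x":0,"y":0,"z":-16,"yaw":0}
    - {"x":-2,"y":0,"z":-19,"yaw":0}
    - {"x":-6,"y":0,"z":-20,"yaw":0}
    - {"x":-6,"y":0,"z":-20,"yaw":0}
    - {"x":-6,"y":0,"z":-20,"yaw":0}

```text
clock: 15.9
eef_pos: [0.5814, 0.2419, 0.269]
tool_rot: [0.124, 0.992, -0.0, -0.001]
ft_force: [0.2, -0.2, -0.6]
grip_width: 0.0341
grasp_force: 0.0
```

```bash
python3 look.py 7 125 40 435 280
python3 - <<'E'
from h import *
r=bot.cut_out("wrist","wide_plate");print([(q["score"],q["centre"]) for q in r])
M=bot.camera_model("wrist");R,t=bedframe(.5346,.2548,np.radians(-14.1))
P=lambda x,y,z:proj("wrist",np.array([[x,y,z]])@R.T+t,M).round(1).tolist()
print("pred corners",[P(x,y,.008) for x in(-.045,.045) for y in(-.076,.076)],"holes",P(0,-.056,.015),P(0,.056,.015),"upper pins tips",P(.09,.039,.015),P(.09,-.039,.015))
m=r[0]["mask"];print("mask bbox",np.argwhere(m).min(0)[::-1],np.argwhere(m).max(0)[::-1])
q=np.argwhere(m);[print(k,q[(q@np.array(k)).argmax()][::-1]) for k in((1,1),(1,-1),(-1,1),(-1,-1))]
E
```

```text
[0.58140634 0.24186689 0.26904888] [ 0.194813   -0.20799615 -0.62099032] [ 1.24143110e-01  9.92263734e-01 -4.19699379e-04 -9.96711294e-04]
[(0.63, [143.8, 283.4])]
pred corners [[[213.0, 103.0]], [[349.4, 102.9]], [[206.9, 179.3]], [[355.6, 179.2]]] holes [[227.2, 135.8]] [[335.3, 135.7]] upper pins tips [[322.0, 221.5]] [[240.6, 221.5]]
mask bbox [208 101] [355 181]
(1, 1) [354 181]
(1, -1) [208 180]
(-1, 1) [348 103]
(-1, -1) [214 103]
```

View pics/w7c.png

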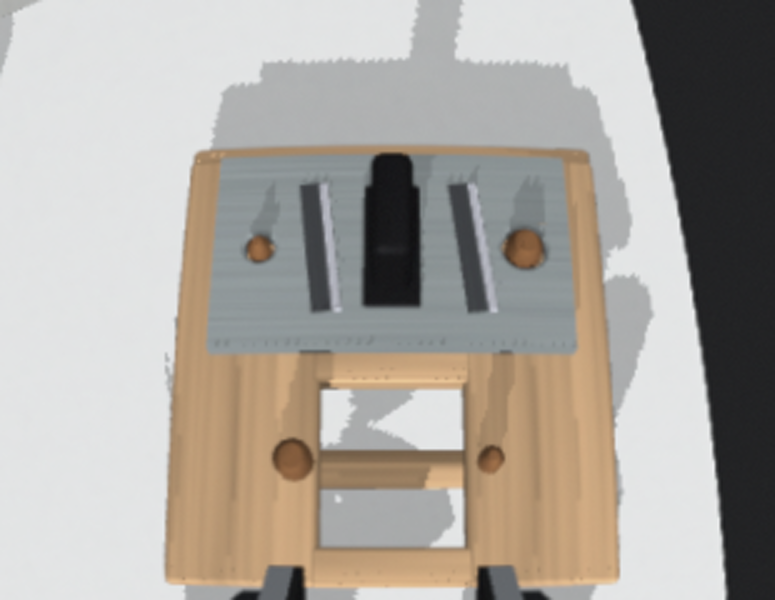

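The wide plate is seated, with both pins through their holes at crop (259,248) and (524,248); its mask matches the predicted corners within 1–2 px. The upper pins are at (292,459) thick and (490,459) thin. Next, the narrow plate.

>>> move_arm:
  motion:
    - {"x":-0.5,"y":-4,"z":0,"yaw":0}
    - {"x":-1,"y":-9,"z":0,"yaw":-1}
    - {"x":-2,"y":-14,"z":0,"yaw":-2}
    - {"x":-3,"y":-19,"z":0,"yaw":-3}
    - {"x":-3.5,"y":-24,"z":0,"yaw":-4}
    - {"x":-4,"y":-29,"z":0,"yaw":-5}
    - {"x":-5,"y":-34,"z":0,"yaw":-6}
    - {"x":-6,"y":-39,"z":0,"yaw":-7}
    - {"x":-6.5,"y":-44,"z":0,"yaw":-8}
    - {"x":-7,"y":-49,"z":0,"yaw":-9}
    - {"x":-8,"y":-54,"z":0,"yaw":-9.8}
    - {"x":-8.5,"y":-59,"z":0.5,"yaw":-9.8}
    - {"x":-9,"y":-63,"z":1,"yaw":-9.8}
    - {"x":-9.4,"y":-65.2,"z":2,"yaw":-9.8}
    - {"x":-9.4,"y":-65.2,"z":2,"yaw":-9.8}
    - {"x":-9.4,"y":-65.2,"z":2,"yaw":-9.8}
    - {"x":-9.4,"y":-65.2,"z":2,"yaw":-9.8}
  gripper: 1

```text
clock: 18.12
eef_pos: [0.5134, -0.4116, 0.2509]
tool_rot: [0.038, 0.999, -0.0, 0.0]
ft_force: [0.3, 0.0, 1.1]
grip_width: 0.0852
grasp_force: 0.0
```

Run:
```python
from h import *
from scipy.optimize import least_squares
M=bot.camera_model("wrist");a=bot.camera("wrist");cv2.imwrite("pics/w8.png",a)
r=bot.cut_out("wrist","narrow_plate")[0];print(r["score"])
for s,c in brown_holes(a,r["mask"]): print(s,c,np.round(atz("wrist",c,.0275,M),4))
q=cv2.boxPoints(cv2.minAreaRect(np.argwhere(r["mask"])[:,::-1].astype(np.int32)));print("mask centre",atz("wrist",q.mean(0),.0275,M).round(4),[atz("wrist",c,.0275,M)[:2].round(3).tolist() for c in q])
print(bot.get_obs()["joint_pos"],bot.get_obs()["eef_pos"])
# upper seat from w7
W=bot.camera_model("wrist");W["world_from_camera"]=np.load("w7M.npy")
f=lambda c:(np.array(c)+.5)/2.5-.5+np.array([125,40]*2)
ob=np.r_[f([273,438,313,480]),f([478,446,504,472])]
def res(p):
    R,t=bedframe(*p);return np.r_[bbox(proj("wrist",pin(.008,-.039,.09)@R.T+t,W)),bbox(proj("wrist",pin(.005,.039,.09)@R.T+t,W))]-ob
s=least_squares(res,[.535,.2547,-.245]);print("lower seat via upper pins",s.x.round(4),np.degrees(s.x[2]),s.fun.round(1))
```

```text
0.75
168 [244.2, 178.7] [ 0.5082 -0.453   0.0275]
74 [310.8, 179.0] [ 0.5143 -0.3763  0.0275]
mask centre [ 0.5021 -0.4145  0.0275] [[0.451, -0.466], [0.46, -0.356], [0.555, -0.36], [0.546, -0.477]]
[-6.76290214e-01  5.70108124e-01  5.49146270e-01  1.54886169e+00
  1.79650829e-04 -6.00585378e-01] [ 0.51330278 -0.41187813  0.25087554]
lower seat via upper pins [ 0.5352  0.2548 -0.2474] -14.17450374139491 [-0.6 -0.4  0.6  0.4 -0.4 -0.6  0.4  0.7]
```

```bash
python3 -c "
from h import *
move([.512,-.4147,.0365],175.45)"
```

```text
shift cm [ 0.13 -0.28 21.44] tool x angle 175.66 yaw 0.21
```

>>> move_arm:
  motion:
    - {"x":0.1,"y":-0.3,"z":5,"yaw":0.2}
    - {"x":0.1,"y":-0.3,"z":10,"yaw":0.2}
    - {"x":0.1,"y":-0.3,"z":15,"yaw":0.2}
    - {"x":0.1,"y":-0.3,"z":18,"yaw":0.2}
    - {"x":0.1,"y":-0.3,"z":20,"yaw":0.2}
    - {"x":0.1,"y":-0.3,"z":21.4,"yaw":0.2}
    - {"x":0.1,"y":-0.3,"z":21.4,"yaw":0.2}
    - {"x":0.1,"y":-0.3,"z":21.4,"yaw":0.2}

```text
clock: 19.23
eef_pos: [0.5122, -0.4163, 0.0374]
tool_rot: [0.04, 0.999, -0.001, 0.001]
ft_force: [-0.5, -0.4, -0.2]
grip_width: 0.0853
grasp_force: 0.0
```

>>> move_arm:
  motion:
    - {"x":0,"y":0,"z":0,"yaw":0}
    - {"x":0,"y":0,"z":0,"yaw":0}
    - {"x":0,"y":0,"z":0,"yaw":0}
    - {"x":0,"y":0,"z":0,"yaw":0}
    - {"x":0,"y":0,"z":0,"yaw":0}
    - {"x":0,"y":0,"z":0,"yaw":0}
    - {"x":0,"y":0,"z":0,"yaw":0}
    - {"x":0,"y":0,"z":0,"yaw":0}
  gripper: -1

```text
clock: 20.23
eef_pos: [0.5116, -0.416, 0.0364]
tool_rot: [0.04, 0.999, -0.0, 0.0]
ft_force: [-0.3, 0.6, 2.6]
grip_width: 0.0151
grasp_force: 59.2
```

>>> move_arm:
  motion:
    - {"x":0,"y":0,"z":-3,"yaw":0}
    - {"x":0,"y":0,"z":-8,"yaw":0}
    - {"x":0,"y":0,"z":-13,"yaw":0}
    - {"x":0,"y":0,"z":-18,"yaw":0}
    - {"x":0,"y":2,"z":-23,"yaw":0}
    - {"x":1,"y":7,"z":-25,"yaw":1}
    - {"x":2,"y":12,"z":-25,"yaw":2}
    - {"x":3,"y":17,"z":-25,"yaw":3}
    - {"x":4,"y":22,"z":-25,"yaw":4}
    - {"x":5,"y":27,"z":-25,"yaw":5}
    - {"x":5,"y":32,"z":-25,"yaw":6}
    - {"x":6,"y":37,"z":-25,"yaw":7}
    - {"x":7,"y":42,"z":-25,"yaw":8}
    - {"x":8,"y":47,"z":-25,"yaw":9}
    - {"x":9,"y":52,"z":-25,"yaw":9.5}
    - {"x":10,"y":57,"z":-24,"yaw":9.5}
    - {"x":10.2,"y":62,"z":-23,"yaw":9.5}
    - {"x":10.2,"y":66,"z":-20,"yaw":9.5}
    - {"x":10.2,"y":68.3,"z":-16,"yaw":9.5}
    - {"x":10.2,"y":68.3,"z":-12,"yaw":9.5}

```text
clock: 22.72
eef_pos: [0.4643, 0.2747, 0.1538]
tool_rot: [0.122, 0.993, -0.0, -0.0]
ft_force: [-0.5, 0.0, -2.3]
grip_width: 0.0152
grasp_force: 59.1
```

>>> move_arm:
  motion:
    - {"x":0,"y":0,"z":3,"yaw":0}
    - {"x":0,"y":0,"z":6,"yaw":0}
    - {"x":0,"y":0,"z":7.1,"yaw":0}
    - {"x":0,"y":0,"z":7.1,"yaw":0}
    - {"x":0,"y":0,"z":7.1,"yaw":0}

```text
clock: 23.35
eef_pos: [0.457, 0.2741, 0.0856]
tool_rot: [0.121, 0.993, 0.0, -0.007]
ft_force: [-22.6, 3.1, 19.0]
grip_width: 0.0153
grasp_force: 85.0
```

```bash
python3 -c "
from h import *
move([.4649,.2724,.0694],165.87);M=bot.camera_model('wrist');a=bot.camera('wrist');cv2.imwrite('pics/w9.png',a)
np.save('w9M.npy',M['world_from_camera'])
r=bot.cut_out('wrist','narrow_plate');print([(q['score'],q['mask'].sum()) for q in r])
m=r[0]['mask'];np.save('w9mask.npy',m);q=np.argwhere(m)
for v in range(q[:,0].min(),q[:,0].max(),8):
  c=np.where(m[v])[0];print(v,c.min(),c.max(),end=' | ')
"
```

```text
shift cm [-0.83  0.03  1.61] tool x angle 166.06 yaw 0.19
[(0.93, np.int64(22678))]
191 305 343 | 199 191 371 | 207 189 372 | 215 188 373 | 223 188 374 | 231 183 379 | 239 183 380 | 247 182 381 | 255 181 380 | 263 181 380 | 271 180 382 | 279 180 381 | 287 179 383 | 295 177 383 | 303 178 384 | 311 177 384 | 319 206 300 | 327 261 300 | 335 264 298 | 343 264 298 | 351 259 304 | 359 258 305 | 367 260 303 |
```

The plate is touching already: the seated wide plate's handle leans toward it. I'll back off, then come in lower and behind the handle.

>>> move_arm:
  motion:
    - {"x":1,"y":0,"z":-0.5,"yaw":0}
    - {"x":2.5,"y":0,"z":-1,"yaw":0}
    - {"x":2.5,"y":0,"z":-1,"yaw":0}
    - {"x":2.5,"y":0,"z":-1,"yaw":0}

```text
clock: 23.95
eef_pos: [0.441, 0.2792, 0.0949]
tool_rot: [0.123, 0.992, -0.0, 0.0]
ft_force: [0.4, 0.2, -1.7]
grip_width: 0.015
grasp_force: 82.1
```

```bash
cat >> h.py <<'E'
def mask_edge(m,cols,off):
    "median near-edge row and the left/right ends off rows below"
    t=np.median([np.argmax(m[:,c]) for c in cols]);c=np.where(m[int(t)+off])[0];return t,c.min(),c.max()
def S(p):  # world -> (s,lat,z) mm about lower seat
    d=np.array(p)-[.535,.2548,0];y=np.radians(-14.13);return np.round([1e3*(d[0]*np.cos(y)+d[1]*np.sin(y)),1e3*(-d[0]*np.sin(y)+d[1]*np.cos(y)),1e3*d[2]],1)
E
python3 - <<'E'
from h import *
o=bot.get_obs();print(o["eef_pos"],S(o["eef_pos"]),o["ft_force"])
M=bot.camera_model("wrist");a=bot.camera("wrist");cv2.imwrite("pics/w10.png",a);np.save("w10M.npy",M["world_from_camera"])
r=bot.cut_out("wrist","narrow_plate")[0];m=r["mask"];q=np.argwhere(m)
for v in range(q[:,0].min(),q[:,0].min()+130,4):
  c=np.where(m[v])[0];print(v,c.min(),c.max(),end=' | ')
# predicted outline for tilt 0 and a few
p=o["eef_pos"];y=np.radians(-14.1)
for th in(0,10,20,30):
  R=plate_R(y,np.radians(th));P=p+[0,0,.019];org=P-.036*R[:,2]
  print("\n",th,proj("wrist",np.array([[-.057,-.052,.010],[-.057,.052,.01],[-.038,-.056,.008],[-.038,.056,.008],[0,-.056,.008]])@R.T+org,M).round(0).tolist())
E
```

```text
[0.44095882 0.27915898 0.09492179] [-97.1   0.7  94.9] [ 0.35122844  0.15442173 -1.72084067]
192 198 363 | 196 191 371 | 200 191 372 | 204 190 372 | 208 190 373 | 212 190 373 | 216 190 373 | 220 189 374 | 224 189 375 | 228 184 379 | 232 183 380 | 236 183 380 | 240 182 380 | 244 182 380 | 248 182 380 | 252 181 381 | 256 181 381 | 260 181 381 | 264 180 381 | 268 180 382 | 272 180 382 | 276 179 382 | 280 179 382 | 284 179 383 | 288 179 383 | 292 178 384 | 296 178 383 | 300 178 384 | 304 178 384 | 308 177 384 | 312 178 384 | 316 204 358 | 320 261 300 | 
 0 [[172.0, 167.0], [387.0, 167.0], [169.0, 204.0], [390.0, 204.0], [178.0, 270.0]]

 10 [[179.0, 174.0], [381.0, 174.0], [174.0, 210.0], [386.0, 210.0], [179.0, 278.0]]

 20 [[184.0, 183.0], [375.0, 183.0], [178.0, 218.0], [382.0, 218.0], [179.0, 286.0]]

 30 [[189.0, 194.0], [371.0, 195.0], [181.0, 228.0], [378.0, 228.0], [179.0, 295.0]]
```

Run:
```python
from h import *
from scipy.optimize import least_squares
M=bot.camera_model("wrist");M["world_from_camera"]=np.load("w10M.npy");a=cv2.imread("pics/w10.png")
for nm,(u0,u1) in dict(left=(188,255),right=(305,378)).items():
    w=a[235:312,u0:u1].astype(int);g=w.mean(2);sat=np.ptp(w,axis=2)
    print(nm,"median",np.median(w.reshape(-1,3),0),"g pct",np.percentile(g,[1,50,99]))
    for lab,b in(("bright",g>np.median(g)+35),("sat",sat>40),("dark",g<np.median(g)-35)):
        n,_,s,c=cv2.connectedComponentsWithStats(b.astype(np.uint8))
        print(lab,[( [int(s[i,0]+u0),int(s[i,1]+235),int(s[i,0]+s[i,2]-1+u0),int(s[i,1]+s[i,3]-1+235)],int(s[i,4])) for i in range(1,n) if s[i,4]>25])
px=np.array([(190.3,193),(372.3,193),(183.3,226.5),(380.3,226.5)])
for lz in(.010,.014):
    loc=[[-.057,-.052,lz],[-.057,.052,lz],[-.038,-.056,.008],[-.038,.056,.008]]
    x,r=fit_plate(M,px,loc,[.455,.275,.085,-.246,.5]);print(lz,S(x[:3]),np.degrees(x[3:]).round(2),r.round(1))
```

```text
left median [123. 122. 116.] g pct [ 23.33333333 120.         178.66666667]
bright [([191, 243, 254, 244], 90), ([195, 257, 202, 262], 37), ([218, 257, 225, 263], 39), ([242, 258, 249, 263], 38), ([202, 274, 215, 277], 33)]
sat [([195, 281, 225, 308], 667)]
dark [([224, 275, 254, 311], 594), ([192, 278, 209, 307], 86)]
right median [126. 124. 118.] g pct [ 23.66666667 122.66666667 177.        ]
bright [([313, 258, 320, 263], 26), ([336, 257, 343, 263], 36), ([360, 257, 366, 262], 35)]
sat [([342, 286, 361, 305], 299)]
dark [([305, 245, 318, 246], 27), ([308, 275, 337, 311], 607), ([348, 283, 365, 306], 104)]
0.01 [-79.8   1.8  82. ] [-14.05  29.53] [ 0.2  0.1  0.3  0.  -0.2  0.  -0.3 -0.1]
0.014 [-83.8   1.8  91.5] [-14.05  44.42] [ 0.6 -0.5 -0.2 -0.5 -0.4  0.6 -0.1  0.5]
```

Run:
```python
from h import *
M=bot.camera_model("wrist");M["world_from_camera"]=np.load("w10M.npy")
tb=np.array([194.5,280.5,225.5,308.5]);ts=np.array([341.5,285.5,361.5,305.5])
for nm,px,X,W,zc in(("step",[(183.3,226.5),(380.3,226.5)],-.038,.056,.008),("lip10",[(190.3,193),(372.3,193)],-.057,.052,.010),("lip14",[(190.3,193),(372.3,193)],-.057,.052,.014)):
    x,r=fit_full(M,np.array(px),None,None,ts,tb,[.455,.275,.085,-.246,.5],W=W,X=X,ys=.039,yb=-.039,zc=zc)
    print(nm,S(x[:3]),np.degrees(x[3:]).round(2),r.round(1))
    R=plate_R(x[3],x[4])
    print(proj("wrist",np.array([[-.057,-.052,.010],[-.057,-.052,.014],[-.038,-.056,.008]])@R.T+x[:3],M).round(1).tolist())
```

```text
step [-80.5   1.4  84.2] [-14.19  29.41] [-2.1 -0.1  0.5  0.3 -0.4 -1.4 -0.7  0.9  1.5 -2.1  0.7  2.9]
[[188.8, 192.5], [186.9, 190.8], [181.2, 226.4]]
lip10 [-81.3   1.3  85.7] [-14.25  33.65] [-0.2 -0.3 -0.3  0.2  0.1 -1.5 -0.1  1.4  0.6 -2.1  0.   3.4]
[[190.1, 192.7], [188.2, 190.4], [181.8, 225.9]]
lip14 [-81.4   1.2  86.7] [-14.2   40.45] [ 0.6 -0.4 -1.5 -0.   0.2 -0.6  0.2  0.8  0.1 -1.1 -0.3  3.1]
[[192.6, 195.5], [190.9, 192.6], [183.6, 227.0]]
```

>>> move_arm:
  motion:
    - {"x":1,"y":0,"z":-2,"yaw":0}
    - {"x":-1,"y":0,"z":-4,"yaw":0}
    - {"x":-4,"y":-0.1,"z":-6,"yaw":0}
    - {"x":-8,"y":-0.1,"z":-8,"yaw":0}
    - {"x":-12,"y":-0.1,"z":-9.5,"yaw":0}
    - {"x":-13,"y":-0.1,"z":-8,"yaw":0}
    - {"x":-14,"y":-0.1,"z":-6,"yaw":0}
    - {"x":-14.4,"y":-0.1,"z":-5,"yaw":0}
    - {"x":-14.4,"y":-0.1,"z":-5,"yaw":0}
    - {"x":-14.4,"y":-0.1,"z":-5,"yaw":0}
    - {"x":-14.4,"y":-0.1,"z":-5,"yaw":0}

```text
clock: 25.42
eef_pos: [0.5802, 0.2436, 0.1461]
tool_rot: [0.123, 0.992, 0.0, 0.001]
ft_force: [0.4, 0.2, -2.3]
grip_width: 0.0156
grasp_force: 82.1
```

```bash
cat > nar.py <<'E'
import sys
from h import *
k=sys.argv[1]
M=bot.camera_model("wrist");o=bot.get_obs();a=bot.camera("wrist");cv2.imwrite(f"pics/w{k}.png",a);np.save(f"w{k}M.npy",M["world_from_camera"])
r=bot.cut_out("wrist","narrow_plate")[0];m=r["mask"];np.save(f"w{k}m.npy",m);print(o["eef_pos"],S(o["eef_pos"]),o["ft_force"],r["score"])
q=np.argwhere(m);v0=q[:,0].min()
print([(v,int(np.where(m[v])[0].min()),int(np.where(m[v])[0].max())) for v in range(v0,v0+50,3)])
im=a.astype(int);sat=(im[:,:,2]-im[:,:,0])
for nm,(u0,u1) in dict(left=(184,252),right=(308,378)).items():
    w=sat[255:325,u0:u1];g=im[255:325,u0:u1].mean(2)
    for lab,b in(("wood",w>30),("pin",(w>25)&(g<110))):
        n,_,s,c=cv2.connectedComponentsWithStats(b.astype(np.uint8))
        print(nm,lab,[([int(s[i,0]+u0),int(s[i,1]+255),int(s[i,0]+s[i,2]-1+u0),int(s[i,1]+s[i,3]-1+255)],int(s[i,4]),(c[i]+[u0,255]).round(1).tolist()) for i in range(1,n) if s[i,4]>15])
R,t=bedframe(.535,.2548,np.radians(-14.13));print("pred tips thick,thin",proj("wrist",np.array([[.09,-.039,.015],[.09,.039,.015]])@R.T+t,M).round(1).tolist())
E
python3 nar.py 11
```

```text
[0.58020431 0.24359508 0.14609428] [ 46.6   0.2 146.1] [ 0.42676123  0.19511684 -2.33629983] 0.76
[(192, 212, 366), (195, 192, 371), (198, 191, 371), (201, 191, 372), (204, 190, 372), (207, 190, 372), (210, 190, 372), (213, 189, 372), (216, 189, 372), (219, 188, 373), (222, 188, 373), (225, 187, 374), (228, 183, 377), (231, 182, 379), (234, 182, 379), (237, 182, 380), (240, 182, 381)]
left wood [([195, 279, 225, 311], 800, [209.8, 295.2])]
left pin [([206, 280, 225, 303], 363, [215.7, 292.2])]
right wood [([342, 284, 362, 306], 357, [351.9, 294.9])]
right pin [([342, 286, 348, 297], 55, [345.1, 291.9])]
pred tips thick,thin [[216.0, 292.1], [342.9, 292.3]]
```

```bash
cat > nfit.py <<'E'
import sys
from h import *
k=sys.argv[1];tb=np.array(eval(sys.argv[2]))+[-.5,-.5,.5,.5];ts=np.array(eval(sys.argv[3]))+[-.5,-.5,.5,.5]
M=bot.camera_model("wrist");M["world_from_camera"]=np.load(f"w{k}M.npy")
Rb,t=bedframe(.535,.2548,np.radians(-14.13));t=t+Rb@[.09,0,0]
for nm,px,X,W,zc in(("step",[(182.3,226.5),(379.5,226.5)],-.038,.056,.008),("lip10",[(190.7,192.5),(372,192.5)],-.057,.052,.010),("lip14",[(190.7,192.5),(372,192.5)],-.057,.052,.014)):
    x,r=fit_full(M,np.array(px),None,None,ts,tb,[.6,.24,.14,-.246,.5],W=W,X=X,ys=.039,yb=-.039,zc=zc)
    print(nm,"in upper seat",(Rb.T@(x[:3]-t)*1e3).round(1),S(x[:3]),np.degrees(x[3:]).round(2),r.round(1))
# ratio check: fixed tilt, fit rest from through boxes only
from scipy.optimize import least_squares
E
python3 nfit.py 11 [195,279,225,311] [342,284,362,306]
```

```text
step in upper seat [ 1.   0.9 33.8] [ 61.9   0.9 137.8] [-14.1   37.28] [ 0.2 -0.5 -0.2 -0.4  0.5  0.5 -0.6 -0.1  0.2  0.2 -0.2  0.4]
lip10 in upper seat [ 0.7  0.9 34. ] [ 61.6   0.9 137.8] [-14.15  35.48] [-0.3 -0.1 -0.2  0.2  0.7  0.1 -0.4 -0.   0.3 -0.4 -0.1  0.3]
lip14 in upper seat [ 1.2  0.9 33.6] [ 62.1   0.9 137.7] [-14.2   39.37] [-0.  -0.7 -0.4 -0.3  0.5  0.9 -0.6 -0.3  0.3  0.5  0.   0. ]
```

Residuals are small: the plate hangs about 7° too steep and otherwise sits over its bay. I'll ease it back by pressing its near edge on the upper pins' tops.

>>> move_arm:
  motion:
    - {"x":-1.4,"y":-0.08,"z":-0.8,"yaw":0}
    - {"x":-2.8,"y":-0.08,"z":-1.6,"yaw":0}
    - {"x":-3.1,"y":-0.08,"z":-1,"yaw":0}
    - {"x":-3.4,"y":-0.08,"z":-0.45,"yaw":0}
    - {"x":-3.4,"y":-0.08,"z":-0.45,"yaw":0}
    - {"x":-3.4,"y":-0.08,"z":-0.45,"yaw":0}

```text
clock: 26.28
eef_pos: [0.6121, 0.2341, 0.1492]
tool_rot: [0.123, 0.992, -0.0, -0.001]
ft_force: [-1.9, -0.2, -0.7]
grip_width: 0.0153
grasp_force: 82.5
```

>>> move_arm:
  motion:
    - {"x":-0.2,"y":0,"z":0.1,"yaw":0}
    - {"x":-0.4,"y":0,"z":0.2,"yaw":0}
    - {"x":-0.65,"y":0,"z":0.35,"yaw":0}
    - {"x":-0.65,"y":0,"z":0.35,"yaw":0}

```text
clock: 26.78
eef_pos: [0.6135, 0.2338, 0.1485]
tool_rot: [0.122, 0.992, 0.001, -0.005]
ft_force: [-17.4, 1.4, 17.0]
grip_width: 0.0152
grasp_force: 88.3
```

>>> move_arm:
  motion:
    - {"x":-0.2,"y":0,"z":0.2,"yaw":0}
    - {"x":-0.3,"y":0,"z":0.4,"yaw":0}
    - {"x":-0.3,"y":0,"z":0.4,"yaw":0}

```text
clock: 27.15
eef_pos: [0.615, 0.2336, 0.1477]
tool_rot: [0.122, 0.993, 0.002, -0.005]
ft_force: [-24.9, 0.2, 31.2]
grip_width: 0.0153
grasp_force: 91.6
```

```bash
python3 nar.py 12
```

```text
[0.6149745  0.23364542 0.14771634] [ 82.7  -1.  147.7] [-24.86513075   0.17252198  31.19042013] 0.69
[(189, 203, 318), (192, 189, 371), (195, 189, 372), (198, 189, 372), (201, 189, 373), (204, 189, 373), (207, 189, 373), (210, 188, 373), (213, 188, 374), (216, 187, 374), (219, 187, 374), (222, 186, 374), (225, 183, 377), (228, 182, 379), (231, 182, 379), (234, 181, 379), (237, 181, 380)]
left wood [([194, 277, 225, 309], 825, [209.4, 292.9])]
left pin []
right wood [([341, 282, 361, 304], 365, [351.3, 292.8])]
right pin []
pred tips thick,thin [[213.5, 237.5], [349.3, 237.8]]
```

>>> move_arm:
  motion:
    - {"x":-0.2,"y":0,"z":0.2,"yaw":0}
    - {"x":-0.4,"y":0,"z":0.4,"yaw":0}
    - {"x":-0.4,"y":0,"z":0.4,"yaw":0}

```text
clock: 27.62
eef_pos: [0.6242, 0.2314, 0.1442]
tool_rot: [0.122, 0.992, 0.001, 0.0]
ft_force: [-11.7, -1.7, 24.3]
grip_width: 0.0153
grasp_force: 92.8
```

```bash
python3 nar.py 13|head -8
```

```text
[0.62423897 0.23142288 0.14415326] [ 92.2  -0.9 144.2] [-11.73549578  -1.69624888  24.30560054] 0.95
[(174, 242, 273), (177, 183, 378), (180, 182, 379), (183, 181, 379), (186, 181, 379), (189, 181, 379), (192, 181, 379), (195, 182, 379), (198, 182, 378), (201, 181, 378), (204, 181, 378), (207, 181, 377), (210, 180, 378), (213, 177, 382), (216, 177, 383), (219, 177, 384), (222, 177, 384)]
left wood [([194, 266, 224, 298], 791, [209.1, 281.8])]
left pin []
right wood [([342, 271, 361, 292], 343, [351.3, 281.7])]
right pin []
pred tips thick,thin [[210.7, 224.0], [351.8, 224.1]]
```

```bash
sed -i 's/^for nm,px.*/sv,su0,su1,lv,lu0,lu1=eval(sys.argv[4])\nfor nm,px,X,W,zc in(("step",[(su0,sv),(su1,sv)],-.038,.056,.008),("lip10",[(lu0,lv),(lu1,lv)],-.057,.052,.010),("lip14",[(lu0,lv),(lu1,lv)],-.057,.052,.014)):/' nfit.py
python3 nfit.py 13 [194,266,224,298] [342,271,361,292] "(211.5,176.5,383,176,181.5,379.5)"; python3 nfit.py 12 [194,277,225,309] [341,282,361,304] "(224,182,379,190,189,372.5)"
```

```text
step in upper seat [31.5 -0.6 10.7] [ 99.9  -0.6 133. ] [-13.89  24.04] [ 0.2  0.5  0.1 -0.1  0.1  0.1  0.1  0.  -0.1 -0.1 -0.4 -0.3]
lip10 in upper seat [31.3 -0.5 11. ] [ 99.5  -0.5 133.2] [-14.05  19.64] [ 0.2 -0.1 -0.7 -0.1  0.4  1.1  0.4 -0.3 -0.1  0.6 -0.3 -1.1]
lip14 in upper seat [31.6 -0.5 10. ] [100.3  -0.5 132.5] [-14.03  22.28] [-0.1 -0.4 -0.5 -0.4  0.1  0.9  0.   0.2  0.4  0.4  0.  -0.5]
step in upper seat [31.7 -0.6 16.8] [ 97.   -0.6 138.4] [-14.08  35.69] [-0.1 -0.2 -0.2  0.   0.8  0.3 -0.3 -0.2  0.8 -0.1 -0.7  0.2]
lip10 in upper seat [31.6 -0.6 16.7] [ 96.9  -0.6 138.3] [-14.09  31.7 ] [-0.3 -0.1 -0.3  0.2  0.9  0.1 -0.3  0.   0.9 -0.4 -0.6  0.2]
lip14 in upper seat [31.9 -0.6 16.2] [ 97.4  -0.6 138. ] [-14.14  35.88] [ 0.2 -0.9 -0.6 -0.4  0.6  0.6 -0.5  0.   1.   0.1 -0.5  0.3]
```

>>> move_arm:
  motion:
    - {"x":0.6,"y":0,"z":-1.1,"yaw":0}
    - {"x":1.2,"y":0,"z":-2.2,"yaw":0}
    - {"x":2.6,"y":0,"z":-1.6,"yaw":0}
    - {"x":4,"y":0,"z":-0.8,"yaw":0}
    - {"x":4,"y":0,"z":-0.8,"yaw":0}
    - {"x":4,"y":0,"z":-0.8,"yaw":0}

```text
clock: 28.48
eef_pos: [0.5878, 0.2405, 0.1461]
tool_rot: [0.123, 0.992, 0.0, 0.0]
ft_force: [0.1, -0.2, -1.9]
grip_width: 0.0149
grasp_force: 88.0
```

```bash
python3 nar.py 14
```

```text
[0.58779984 0.24050481 0.14611657] [ 54.7  -1.  146.1] [ 0.10761463 -0.21703431 -1.92009058] 0.86
[(175, 229, 333), (178, 184, 378), (181, 183, 378), (184, 184, 378), (187, 184, 378), (190, 184, 378), (193, 184, 378), (196, 183, 378), (199, 183, 378), (202, 184, 378), (205, 184, 379), (208, 183, 379), (211, 182, 379), (214, 177, 384), (217, 177, 384), (220, 177, 384), (223, 177, 384)]
left wood [([194, 266, 224, 298], 793, [209.2, 282.3])]
left pin [([206, 269, 225, 292], 344, [215.6, 281.5])]
right wood [([342, 272, 361, 293], 340, [351.7, 282.4])]
right pin [([342, 274, 351, 287], 91, [346.5, 280.9])]
pred tips thick,thin [[216.8, 280.9], [346.0, 281.0]]
```

```bash
python3 nfit.py 14 [194,266,224,298] [342,272,361,293] "(212,176.5,384.2,176.5,183.5,378.5)"
```

```text
step in upper seat [ 0.2 -0.7 31.4] [ 62.5  -0.7 135.3] [-14.16  23.2 ] [ 0.1  0.  -0.3  0.3  0.3  0.   0.3 -0.3 -0.1  0.2 -0.4 -0.2]
lip10 in upper seat [ 0.2 -0.6 31.4] [ 62.4  -0.6 135.3] [-14.26  22.05] [-0.1 -0.3 -0.6  0.3  0.4  0.4  0.5 -0.3  0.   0.3 -0.2 -0.5]
lip14 in upper seat [ 0.5 -0.6 30.3] [ 63.2  -0.6 134.5] [-14.27  24.65] [-0.3 -0.7 -0.4 -0.   0.1  0.2 -0.   0.2  0.5  0.2  0.1  0. ]
```

>>> move_arm:
  motion:
    - {"x":-0.25,"y":0.05,"z":0.5,"yaw":0}
    - {"x":-0.5,"y":0.05,"z":0.95,"yaw":0}
    - {"x":-0.75,"y":0.05,"z":1.4,"yaw":0}
    - {"x":-1,"y":0.05,"z":1.85,"yaw":0}
    - {"x":-1.1,"y":0.05,"z":2.05,"yaw":0}
    - {"x":-1.1,"y":0.05,"z":2.05,"yaw":0}

```text
clock: 29.32
eef_pos: [0.598, 0.2382, 0.1253]
tool_rot: [0.123, 0.992, -0.0, -0.0]
ft_force: [-0.6, -0.5, -1.9]
grip_width: 0.0153
grasp_force: 88.0
```

>>> move_arm:
  motion:
    - {"x":-0.08,"y":0,"z":0.12,"yaw":0}
    - {"x":-0.15,"y":0,"z":0.25,"yaw":0}
    - {"x":-0.15,"y":0,"z":0.25,"yaw":0}

```text
clock: 29.7
eef_pos: [0.5994, 0.2379, 0.123]
tool_rot: [0.123, 0.992, -0.0, -0.0]
ft_force: [-0.0, 0.8, -2.6]
grip_width: 0.0154
grasp_force: 88.0
```

>>> move_arm:
  motion:
    - {"x":0,"y":0,"z":0.2,"yaw":0}
    - {"x":0.05,"y":0,"z":0.4,"yaw":0}
    - {"x":0.1,"y":0,"z":0.6,"yaw":0}
    - {"x":0.1,"y":0,"z":0.6,"yaw":0}

```text
clock: 30.2
eef_pos: [0.5996, 0.2379, 0.1221]
tool_rot: [0.123, 0.992, 0.001, 0.003]
ft_force: [-7.4, -4.4, 16.8]
grip_width: 0.0152
grasp_force: 90.5
```

```bash
python3 nar.py 15
```

```text
[0.59956091 0.23788032 0.1221292 ] [ 66.7  -0.6 122.1] [-7.36376835 -4.38040898 16.76723629] 0.77
[(174, 227, 233), (177, 185, 377), (180, 183, 378), (183, 183, 378), (186, 183, 378), (189, 183, 379), (192, 183, 379), (195, 183, 379), (198, 183, 379), (201, 183, 379), (204, 183, 379), (207, 182, 379), (210, 181, 380), (213, 178, 383), (216, 177, 384), (219, 177, 384), (222, 177, 384)]
left wood [([195, 266, 224, 299], 802, [209.0, 282.6])]
left pin [([195, 270, 224, 299], 714, [209.3, 284.3])]
right wood [([343, 272, 361, 293], 337, [352.2, 282.8])]
right pin [([343, 276, 361, 293], 276, [351.6, 283.9])]
pred tips thick,thin [[206.2, 284.4], [355.4, 284.3]]
```

>>> move_arm:
  motion:
    - {"x":0.05,"y":0,"z":0.2,"yaw":0}
    - {"x":0.05,"y":0,"z":0.4,"yaw":0}
    - {"x":0.05,"y":0,"z":0.4,"yaw":0}

```text
clock: 30.68
eef_pos: [0.5982, 0.2382, 0.1186]
tool_rot: [0.123, 0.992, 0.001, 0.002]
ft_force: [-9.3, -2.3, 18.6]
grip_width: 0.015
grasp_force: 80.6
```

```bash
python3 nar.py 16|head -3
```

```text
[0.59823892 0.23817494 0.11859057] [ 65.4  -0.7 118.6] [-9.27439916 -2.27695937 18.63916599] 0.66
[(181, 240, 336), (184, 187, 374), (187, 186, 374), (190, 186, 374), (193, 186, 374), (196, 186, 375), (199, 186, 375), (202, 186, 375), (205, 185, 375), (208, 184, 375), (211, 184, 375), (214, 184, 376), (217, 182, 377), (220, 180, 381), (223, 180, 381), (226, 180, 381), (229, 179, 381)]
left wood [([194, 270, 225, 304], 857, [209.2, 287.6])]
```

>>> move_arm:
  motion:
    - {"x":0.05,"y":0,"z":0.2,"yaw":0}
    - {"x":0.05,"y":0,"z":0.35,"yaw":0}
    - {"x":0.05,"y":0,"z":0.35,"yaw":0}

```text
clock: 31.15
eef_pos: [0.598, 0.2383, 0.1174]
tool_rot: [0.123, 0.992, 0.001, 0.003]
ft_force: [-12.9, -4.2, 27.7]
grip_width: 0.0151
grasp_force: 81.1
```

```bash
python3 nar.py 17
```

```text
[0.59795703 0.2382743  0.11737185] [ 65.1  -0.7 117.4] [-12.88408298  -4.15502423  27.68230313] 0.82
[(182, 243, 296), (185, 186, 374), (188, 185, 374), (191, 185, 374), (194, 186, 375), (197, 186, 375), (200, 185, 375), (203, 185, 375), (206, 185, 375), (209, 185, 376), (212, 185, 376), (215, 185, 376), (218, 183, 376), (221, 180, 381), (224, 179, 381), (227, 179, 381), (230, 180, 382)]
left wood [([193, 272, 225, 306], 874, [209.1, 289.2])]
left pin [([193, 277, 224, 306], 748, [208.4, 291.3])]
right wood [([342, 277, 362, 300], 383, [352.3, 289.2])]
right pin [([342, 282, 362, 300], 297, [352.3, 290.7])]
pred tips thick,thin [[204.8, 291.9], [357.0, 291.8]]
```

Force is rising, so the plate is close to flush. I'll release, lift away and check.

>>> move_arm:
  motion:
    - {"x":0,"y":0,"z":0.1,"yaw":0}
    - {"x":0,"y":0,"z":0,"yaw":0}
    - {"x":0,"y":0,"z":0,"yaw":0}
    - {"x":0,"y":0,"z":0,"yaw":0}
    - {"x":0,"y":0,"z":-0.5,"yaw":0}
  gripper: -0.2

```text
clock: 31.88
eef_pos: [0.598, 0.2388, 0.1158]
tool_rot: [0.123, 0.992, 0.0, 0.001]
ft_force: [-0.4, 0.3, -0.9]
grip_width: 0.0343
grasp_force: 0.0
```

>>> move_arm:
  motion:
    - {"x":0,"y":0,"z":-2,"yaw":0}
    - {"x":0,"y":0,"z":-6,"yaw":0}
    - {"x":0,"y":0,"z":-11,"yaw":0}
    - {"x":0,"y":0,"z":-15,"yaw":0}
    - {"x":0,"y":0,"z":-15,"yaw":0}
    - {"x":0,"y":0,"z":-15,"yaw":0}

```text
clock: 32.62
eef_pos: [0.5973, 0.2379, 0.2636]
tool_rot: [0.123, 0.992, -0.0, -0.001]
ft_force: [-1.4, -1.0, 0.3]
grip_width: 0.034
grasp_force: 0.0
```

Run:
```python
from h import *
print(bot.get_obs()["eef_pos"])
M=bot.camera_model("wrist");a=bot.camera("wrist");cv2.imwrite("pics/w18.png",a);np.save("w18M.npy",M["world_from_camera"])
R,t=bedframe(.535,.2548,np.radians(-14.13))
def P(L):return proj("wrist",np.array(L)@R.T+t,M).round(1).tolist()
for n,x0,W,xa,xb,hs in(("wide_plate",0,.076,-.045,.045,((-.056,.0065),(.056,.0095))),("narrow_plate",.09,.056,-.057,.038,((-.039,.0095),(.039,.0065)))):
    q=bot.cut_out("wrist",n)[0];k=np.argwhere(q["mask"]);print(n,q["score"],"mask bbox",k.min(0)[::-1],k.max(0)[::-1])
    print(" pred near",P([[x0+xa,-W,.008],[x0+xa,W,.008]])," far",P([[x0+xb,-W,.008],[x0+xb,W,.008]]),"lip",P([[x0-.057,-.052,.014],[x0-.057,.052,.014]]))
    for v in (k[:,0].min()+3,k[:,0].min()+25,k[:,0].max()-4):
        c=np.where(q["mask"][v])[0];print("  row",v,c.min(),c.max())
    for y,r in hs:
        im=a.astype(int);c=np.array(P([[x0,y,.008]])[0]).round().astype(int);w=im[c[1]-14:c[1]+15,c[0]-14:c[0]+15];b=((w[:,:,2]-w[:,:,0])>25).astype(np.uint8)
        nn,_,s,ce=cv2.connectedComponentsWithStats(b);i=1+s[1:,4].argmax() if nn>1 else 0
        tip=P([[x0,y,.015]])[0];print("  hole pred",c,"tip pred",tip,"pin blob",s[i].tolist(),(ce[i]+c-14).round(1).tolist())
```

```text
[0.59732393 0.23793044 0.26362893]
wide_plate 0.74 mask bbox [205  84] [357 167]
 pred near [[212.0, 87.9], [351.1, 88.1]]  far [[205.0, 164.1], [358.0, 164.3]] lip [[233.6, 75.0], [329.5, 75.1]]
  row 87 235 336
  row 109 210 352
  row 163 205 356
  hole pred [227 123] tip pred [226.2, 120.0] pin blob [10, 10, 11, 10, 86] [227.4, 123.8]
  hole pred [336 123] tip pred [336.9, 120.1] pin blob [5, 7, 17, 16, 199] [335.7, 123.9]
narrow_plate 0.94 mask bbox [221 149] [342 249]
 pred near [[225.3, 152.4], [337.7, 152.6]]  far [[221.4, 248.2], [341.6, 248.3]] lip [[228.4, 150.1], [334.7, 150.2]]
  row 152 229 334
  row 174 224 338
  row 245 222 340
  hole pred [240 208] tip pred [239.4, 206.7] pin blob [6, 6, 19, 18, 256] [241.0, 208.1]
  hole pred [323 208] tip pred [323.7, 206.7] pin blob [7, 9, 13, 12, 113] [322.0, 208.2]
```

Both masks match the seated outlines within about 1 px, and the pins show in all four holes. As a last check I'll press lightly on the narrow plate's handle with shut fingers.

>>> move_arm:
  motion:
    - {"x":0,"y":0.1,"z":3,"yaw":0}
    - {"x":0,"y":0.1,"z":6,"yaw":0}
    - {"x":0,"y":0.1,"z":8,"yaw":0}
    - {"x":0,"y":0.1,"z":9.2,"yaw":0}
    - {"x":0,"y":0.1,"z":9.6,"yaw":0}
    - {"x":0,"y":0.1,"z":9.6,"yaw":0}
  gripper: -1

```text
clock: 33.52
eef_pos: [0.5979, 0.2394, 0.1688]
tool_rot: [0.123, 0.992, 0.0, 0.0]
ft_force: [-1.1, 0.7, 0.0]
grip_width: 0.0001
grasp_force: 0.0
```

>>> move_arm:
  motion:
    - {"x":0,"y":0,"z":0.4,"yaw":0}
    - {"x":0,"y":0,"z":0.8,"yaw":0}
    - {"x":0,"y":0,"z":1.1,"yaw":0}
    - {"x":0,"y":0,"z":1.1,"yaw":0}

```text
clock: 34.02
eef_pos: [0.5984, 0.2396, 0.161]
tool_rot: [0.123, 0.992, 0.001, 0.002]
ft_force: [-4.3, -1.5, 12.2]
grip_width: -0.0
grasp_force: 5.7
```

>>> move_arm:
  motion:
    - {"x":0,"y":0,"z":0.2,"yaw":0}
    - {"x":0,"y":0,"z":-1,"yaw":0}
    - {"x":0,"y":0,"z":-4,"yaw":0}
    - {"x":0,"y":0,"z":-9,"yaw":0}
    - {"x":0,"y":0,"z":-12,"yaw":0}
    - {"x":0,"y":0,"z":-12,"yaw":0}
    - {"x":0,"y":0,"z":-12,"yaw":0}

```text
clock: 34.9
eef_pos: [0.5975, 0.2392, 0.2765]
tool_rot: [0.123, 0.992, -0.0, -0.001]
ft_force: [-0.2, 0.1, 0.6]
grip_width: -0.0001
grasp_force: 0.0
```

Run:
```python
from h import *
M=bot.camera_model("wrist");a=bot.camera("wrist")
R,t=bedframe(.535,.2548,np.radians(-14.13));P=lambda L:proj("wrist",np.array(L)@R.T+t,M).round(1).tolist()
for n,L in(("wide_plate",[[-.045,-.076,.008],[-.045,.076,.008],[.045,-.076,.008],[.045,.076,.008]]),("narrow_plate",[[.033,-.052,.014],[.033,.052,.014],[.128,-.056,.008],[.128,.056,.008]])):
    q=bot.cut_out("wrist",n)[0];k=np.argwhere(q["mask"]);print(n,k.min(0)[::-1],k.max(0)[::-1],P(L))
    v=k[:,0].min()+3;c=np.where(q["mask"][v])[0];print(v,c.min(),c.max())
print(bot.get_obs()["ft_force"]);print(bot.job_done())
```

```text
wide_plate [207  85] [353 164] [[213.2, 88.7], [347.6, 88.8], [206.6, 162.1], [353.9, 162.3]]
88 239 341
narrow_plate [223 147] [338 244] [[229.1, 148.6], [331.4, 148.7], [222.3, 242.8], [337.9, 243.0]]
150 229 329
[-0.00502875 -0.00110863 -0.03293928]
the job is handed in; nothing more can be done
None
```

I handed the job in at about 35 s: both plates are seated and released on their pins, within 1–3 px of the predicted outlines in the last wrist picture; the hand-in returned no verdict.

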